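Turn the seasoning jar over in its tipping cradle

ROBOT

A 7-joint arm with a two-finger parallel gripper is mounted at the origin on the work surface. World frame = base frame: x ahead of the robot, y to its left, z up, the work surface at z = 0. Lengths are in m, angles in rad, forces in N, time in s.
With the tool pointing down it reaches from about 0.425 to 0.925 m from the base axis. Payload 6.8 kg.
Tool frame: the origin (TCP) lies at the very end of the fingers, on their centre line; the grasp point (between the pads) lies behind it (arm.hold_point_z is the z of the grasp point in the tool frame, in m); z points along the fingers, y is the line along which they close (so a half turn about z gives the same grasp; the last joint's range is limited). The gripper opens to 85 mm and grips with 20 to 120 N. Pads are 22 mm wide; open, the fingers measure 114 mm over their backs; the gripper's body (76 mm by 85 mm) begins 54 mm behind the grasp point. The pads swing forward as they close: fully open they stand 13 mm farther back than shut.
Start: joints at [1.049, 0.477, 0.022, 1.555, -0.011, 1.109, -0.083], TCP at [0.271, -0.618, 0.231] pointing down, gripper open.
Joint ranges: [-2.96, 2.96], [-0.34, 2.1], [-1.41, 1.46], [0.24, 2.44], [-1.37, 4.51], [0.17, 1.92], [-2.96, 2.96]. Speed limits (rad/s): [2.39, 2.39, 3.14, 3.14, 3.14, 3.14, 3.14].

INTERFACE

Orientations are given as [roll, pitch, yaw] about the fixed x, y, z axes, in that order (R = Rz(yaw) Ry(pitch) Rx(roll)).
In Python, from bench import arm, viewer gives the robot as it stands.
- The arm moves only by the tool jog_arm, never from a script. Its argument "increments" is a list of rows, each an object with "linear": the shift along the tool's x, y, z in m, a list of three; "spin": the turn about the tool's z in rad. In form: [{"linear": [x, y, z], "spin": spin}, ...]. A call has exactly 5 rows; each row shifts and turns the commanded pose from where the row before left it, along the tool's axes as they then stand; what a row does not reach is not made up. A row lasts 1/10 s, in which the tool goes at most 50 mm and 8.59 degrees, less where a joint would pass 70% of its speed; a pose out of reach is approached as far as the arm can. A call is refused whole if a number of a shift passes 0.05 or a number of a turn 0.15, either way. A call with a gripper value outside its range is refused whole. "claw" is the finger opening in m, from 0 to 0.0854, set as the call begins (left out, the last holds). The fingers move at their own pace and stop on an object; "newtons" is the grip in N (left out, the last holds). Time passes only in rows, so rows that do not move let the fingers close, or fill a call up. It gives the time, the measured TCP pose, the force, the opening and the grip force at its end, in the units of the state.
- arm.observe(): the state, without advancing time (a new reading comes with each control period).
- viewer.read_camera(name): name is "scene" or "top"; returns a dict with "img" (480x640x3 uint8, blue, green, red), "camera_matrix" (3x3 intrinsics, pixels), "dist" ([k1, k2, p1, p2, k3] as OpenCV has them; the pictures are not rectified), "R" (3x3) and "t" (3): a world point X has camera coordinates R X + t. Camera axes: x right, y down, z forward; pixel columns grow to the right and rows downward; lengths in m; the calibration is good to about 2 mm. A picture is of the moment at which its call begins. There is no depth.
- arm.close_job(): hands the job in; it is judged then, once.
Trained networks look in a picture, given as the dict that the camera call returned (one of the last four; its "shot" number tells which), for a name from the list of things; names that differ only in an ending like _2 or _b are one class to them, and where a whole thing is asked for, a point or a joint stands for the part that bears it (a point fixed in the world has none). Each returns a list of dicts, best first, with "score" (0 to 1); they miss things now and then, are a little off and sometimes report something else, mostly with a low value. They report only what shows in the picture. A call takes as long as a camera call. They do not tell look-alikes from the thing itself.
- viewer.silhouettes(name, picture): "region" (480x640 bool, what is visible of it) and "location" ([column, row] in pixels, amid what is visible of it).
- viewer.tip_of(name, picture): "location" ([column, row] in pixels: a listed point, or the origin of a listed thing).
The state is a dict: "t": time; "joints": joint angles; "joint_vel": joint speeds; "tau": joint torques, N m; "eef_pos": TCP position; "tcp_rot": TCP orientation; "contact_force": force on the tool from outside, world axes, zero at the start; "wrist_torque": the same for the moment, N m; "gripper_width": opening from 0.0 (shut) to 1.0 (fully open); "finger_force": force on a finger pad.
Only numpy, scipy, OpenCV 4.12 (cv2) and the standard library are available. Lean on these libraries where they do the work, as an engineer would, in place of code of your own. Each camera call takes 0.05 s, during which the arm holds its last target. There are 200 camera calls.

TASK

The seasoning in the closed jar has settled and needs turning over: swing the bamboo turntable round by its post until the jar's stall faces the open cradle, and push the jar off the turntable fully home into the cradle, without knocking it over. Then swing the cradle by its crank handle right over so that the jar hangs upside down, leave it so for two seconds, and swing it all the way back so that the jar stands upright in the cradle. Let go of the crank, and leave the other kitchen things where they are.

Things in the scene. Friction and masses are not known exactly. Their poses are not given: they have to be found in the camera images.
- stand: Fixed board 130 x 370 x 12 mm under cradle and turntable, its y axis roughly to the robot's left. Origin on the table below the middle of the cradle; z up; y runs from cradle to turntable (whose axis is at x 0, y 171 mm). The cradle turns about a line parallel to y, 85 mm above the origin. A bearing post 40 (x) by 22 mm (y), 105 mm high, stands at y = -66 mm
- turntable: Bamboo disc, 240 mm diameter, top 45 mm above the table; turns either way about its vertical axis with light friction (0.06 N m) and stays where left. Origin on the axis, 15 mm below its top; z up. It carries a stall with the jar (to its -y) and a post (at its y = 85 mm). The stall faces the cradle when the turntable's axes are parallel to the stand's
- stall (a point): Point on the disc's top where the stalled jar's axis stands, 70 mm from the disc's axis to its own -y. Around it a low U of dark wood, 66 mm wide inside, opening outward: side walls 6 mm thick, 14 mm high; back wall 10 mm high, between 32 and 38 mm from the disc's axis
- post_top (a point): Top centre of the upright round wooden post (14 mm diameter, 60 mm tall above the disc, top 105 mm above the table) fixed to the turntable opposite the stall, 85 mm from its axis: the post to turn the turntable by
- jar: Closed glass jar with a green screw lid, 60 mm diameter, 75 mm tall with its lid (56 mm diameter), about 0.28 kg. Origin at the centre of its underside, z up through the lid
- jar_center (a point): Middle of the jar, on its axis, 37.5 mm above its underside
- cradle (a joint): Turning angle of the cradle (rad): 0 upright (as at the start), grows to a stop at 3.14 (upside down); stays where left (friction 0.2 N m). As it grows the crank handle swings from the stand's -x side (nearer the robot) up over the top to the +x side. The cradle is a bamboo frame with floor, back, roof and two side walls, open only towards the turntable
- seat (a point): Middle of the cradle's inside, on its turning axis, 85 mm above the table over the stand's origin: the jar's middle comes within some 5 mm of it when the jar is home against the back wall (inner face at stand y = -32 mm). Side walls 56 mm high, 68 mm apart inside, ending at stand y = 38 mm, flared at the mouth; roof underside 125 mm, top 131 mm above the table, ending at y = 28 mm
- mouth (a point): Middle of the front edge of the cradle's floor, at stand y = 47 mm, 4 mm from the turntable's edge, 43.5 mm above the table when upright (1.5 mm below the disc's top): the jar slides in over it
- crank_grip (a point): Middle of the crank handle: a freely spinning wooden sleeve, 16 mm diameter, 55 mm long, parallel to the stand's y axis (from y = -28 to -83 mm, this point at -57.5 mm), 95 mm from the cradle's turning axis and carried round it; at the start level with that axis on the stand's -x side. A flat steel arm joins its end nearer the turntable to the cradle. Its axes spin with the sleeve
- cobek: Wide clay mortar dish, 210 mm diameter, 50 mm high, a bystander. Origin under its centre
- pestle: Bent wooden pestle, 28 mm thick, about 150 mm long, lying on the bench, a bystander
- spoon: Flat steel serving spoon, 210 mm long, round bowl 60 mm wide, lying near the stand, a bystander. Handle along its -x
- dish_a: White ceramic sauce dish, 80 mm diameter, 28 mm high, beyond the stand, a bystander. Origin under its centre
- dish_b: White ceramic sauce dish, as dish_a, a bystander. Origin under its centre
- mill: Wooden pepper mill, 54 mm diameter, 145 mm high, a bystander. Origin under its centre
There are look-alikes about, which are no part of the job. Of the things that look like the jar, the middle-sized one is meant.

How it is judged:
By the outcome, as a careful person would: the job done as asked, in the order asked, and still so for the second after the job is handed in, with the robot touching nothing.
It also fails if it takes over 72 s, if anything falls off the work surface, if the arm or the gripper's body presses on something with over 40 N, if the wrist force passes 120 N, or if a joint passes its speed limit or range.

## Working session

There is one attempt and no reset: what is moved stays moved. The work goes in short steps, Python scripts to look and compute and a tool call to move; the robot and the scene stay as the last step left them, time stands still between calls to the robot, and variables do not carry over. Pictures are saved under pics/ and viewed, at most 10 in all, crops included, and the job is handed in when it is done.

Besides the shell and the picture viewer there is one more tool, called after ">>>" as name(argument=value, ...) on one line, values as JSON. jog_arm: Moves the arm, as the interface text tells. Its arguments: {"type":"object","properties":{"increments":{"type":"array","items":{"type":"object","properties":{"linear":{"type":"array","items":{"type":"number"}},"spin":{"type":"number"}}}},"claw":{"type":"number"},"newtons":{"type":"number"}},"required":["increments"]}

```bash
ls; mkdir -p pics
cat > h.py <<'E'
import numpy as np, cv2
from bench import arm, viewer
def ray(p,px):
    u=cv2.undistortPoints(np.array([[px]],float),p["camera_matrix"],np.array(p["dist"],float))[0,0]
    R=np.array(p["R"]);t=np.array(p["t"]).ravel()
    return -R.T@t, R.T@np.array([u[0],u[1],1.])
def at_z(p,px,z):
    c,d=ray(p,px); return c+d*(z-c[2])/d[2]
def proj(p,X):
    R=np.array(p["R"]);t=np.array(p["t"],float)
    return cv2.projectPoints(np.array(X,float).reshape(-1,3),cv2.Rodrigues(R)[0],t,p["camera_matrix"],np.array(p["dist"],float))[0].reshape(-1,2)
def tri(p,a,q,b):
    A=[];y=[]
    for P,x in((p,a),(q,b)):
        c,d=ray(P,x);d=d/np.linalg.norm(d);M=np.eye(3)-np.outer(d,d);A.append(M);y.append(M@c)
    return np.linalg.lstsq(np.vstack(A),np.hstack(y),rcond=None)[0]
E
python3 - <<'E'
from h import *
np.set_printoptions(precision=3,suppress=True)
P={}
for n in("scene","top"):
    p=P[n]=viewer.read_camera(n); cv2.imwrite(f"pics/{n}0.png",p["img"])
    print(n,ray(p,(320,240))[0])
Z=dict(stall=.045,post_top=.105,jar=.045,jar_center=.0825,seat=.085,mouth=.0435,crank_grip=.085,turntable=.03,stand=0,cobek=0,mill=0)
for k,z in Z.items():
    for n,p in P.items():
        print(k,n,[(np.round(d["location"],1).tolist(),round(d["score"],2),np.round(at_z(p,d["location"],z)[:2],3).tolist()) for d in viewer.tip_of(k,p)[:4]])
print(arm.observe(), arm.hold_point_z)
E
```

```text
pics
scene [ 1.082 -0.485  1.275]
top [0.46  0.009 1.721]
stall scene [([366.6, 221.8], 0.62, [0.659, 0.163])]
stall top [([273.2, 228.9], 0.81, [0.651, 0.167]), ([473.0, 228.1], 0.4, [0.658, -0.398])]
post_top scene [([435.5, 151.6], 0.71, [0.666, 0.405]), ([333.7, 159.6], 0.7, [0.504, 0.209]), ([283.7, 321.6], 0.52, [0.717, -0.173])]
post_top top [([255.6, 281.4], 0.73, [0.501, 0.206])]
jar scene [([400.7, 136.4], 0.94, [0.548, 0.425]), ([367.9, 216.6], 0.9, [0.651, 0.176]), ([360.1, 336.9], 0.75, [0.843, -0.067])]
jar top [([174.7, 271.9], 0.78, [0.526, 0.445]), ([353.6, 167.1], 0.76, [0.83, -0.059]), ([468.6, 229.0], 0.34, [0.656, -0.386])]
jar_center scene [([364.9, 335.8], 0.78, [0.856, -0.071]), ([368.7, 206.4], 0.76, [0.647, 0.179]), ([404.0, 128.2], 0.59, [0.553, 0.425])]
jar_center top [([330.6, 200.9], 0.75, [0.726, 0.006]), ([354.0, 163.3], 0.71, [0.832, -0.059]), ([270.6, 230.1], 0.69, [0.643, 0.17]), ([171.0, 271.2], 0.66, [0.526, 0.446])]
seat scene [([291.4, 226.6], 0.65, [0.556, 0.01])]
seat top [([326.3, 266.7], 0.95, [0.544, 0.016]), ([324.2, 267.8], 0.18, [0.54, 0
[... 560 characters left out ...]
11, -0.417]), ([281.4, 323.1], 0.57, [0.683, -0.152])]
cobek top [([476.1, 315.5], 0.87, [0.411, -0.417])]
mill scene [([436.0, 151.9], 0.64, [0.631, 0.485])]
mill top [([169.7, 237.9], 0.62, [0.627, 0.474])]
{'t': 1.2, 'joints': array([ 1.049,  0.477,  0.022,  1.555, -0.011,  1.109, -0.083]), 'joint_vel': array([-0.   , -0.001,  0.001,  0.001,  0.001, -0.001,  0.001]), 'tau': array([  0.001, -59.633,   1.607, -28.154,   0.013,   0.002,  -0.   ]), 'eef_pos': array([ 0.271, -0.618,  0.231]), 'tcp_rot': array([3.142, 0.   , 0.414]), 'contact_force': array([ 0.499, -0.002,  0.017]), 'wrist_torque': array([-0.04 ,  0.016, -0.014]), 'finger_force': 0.0, 'gripper_width': 1.004310766383623} -0.0187
```

View pics/scene0.png

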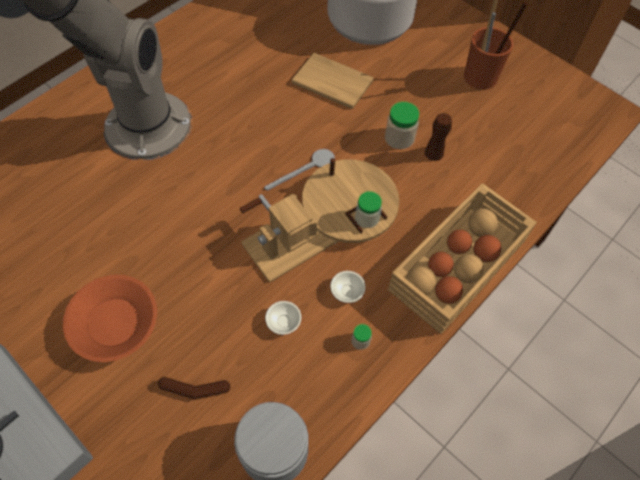

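View pics/top0.png

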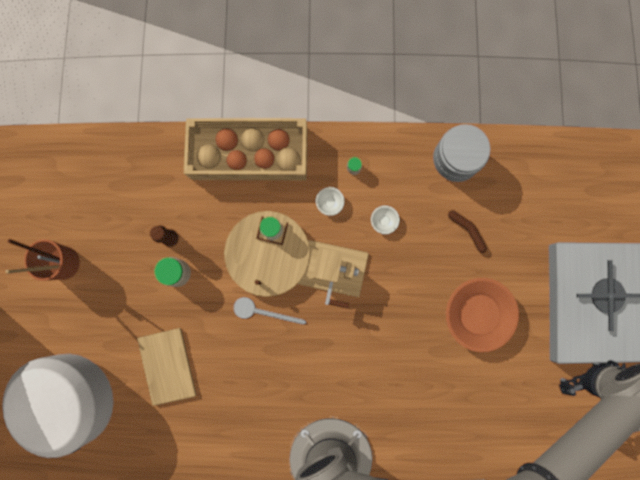

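Jar look-alikes: a large jar at scene (403,122) / top (170,271), one on the turntable at scene (369,207) / top (271,229), and a small one at scene (362,336) / top (355,165). The one in the stall is the middle-sized one. Next I'll fit the stand model to all detections and check it in one crop.

```bash
cat > fit.py <<'E'
from h import *
from scipy.optimize import least_squares
S=dict(stand=(0,0,0),seat=(0,0,.085),mouth=(0,.047,.0435),turntable=(0,.171,.03),crank_grip=(-.095,-.0575,.085))
D=dict(stall=(0,-.07,.045),post_top=(0,.085,.105),jar_center=(0,-.07,.0825))
def rz(a): c,s=np.cos(a),np.sin(a); return np.array([[c,-s,0],[s,c,0],[0,0,1]])
def W(q,k=None,pt=None,disc=False):
    o=np.array([q[0],q[1],0])
    if k in D or disc: 
        return o+rz(q[2])@np.array([0,.171,0])+rz(q[3])@np.array(D[k] if k else pt)
    return o+rz(q[2])@np.array(S[k] if k else pt)
def fit(pics,q0,keys,tol=15,crank=True):
    obs=[]
    for p in pics:
        for k in keys:
            g=proj(p,W(q0,k))[0]
            c=[d["location"] for d in viewer.tip_of(k,p) if np.linalg.norm(np.array(d["location"])-g)<tol]
            if c: obs.append((p,k,np.array(min(c,key=lambda x:np.linalg.norm(x-g)))))
    f=lambda q:np.hstack([proj(p,W(q,k))[0]-x for p,k,x in obs])
    r=least_squares(f,q0,loss="soft_l1",f_scale=1.5)
    for (p,k,x) in obs: print(k,np.round(proj(p,W(r.x,k))[0]-x,1))
    return r.x
E
python3 - <<'E'
from fit import *
P=[viewer.read_camera(n) for n in("scene","top","scene","top")]
q=fit(P,[.543,.016,-.22,-.26+1.57],[*S,*D]); print(q)
out=[]
for p,n in zip(P[:2],"st"):
    im=cv2.resize(p["img"],None,fx=4,fy=4,interpolation=cv2.INTER_CUBIC)
    def poly(pts,disc=False,col=(255,0,0)):
        u=proj(p,[W(q,None,x,disc) for x in pts])*4+1.5
        cv2.polylines(im,[np.round(u).astype(int)],True,col,1)
    poly([(-.065,y,.012) for y in(-.085,.285)]+[(.065,y,.012) for y in(.285,-.085)])
    a=np.linspace(0,6.28,60)
    poly([(.12*np.cos(t),.12*np.sin(t),.045) for t in a],True,(255,0,255))
    poly([(.03*np.cos(t),-.07+.03*np.sin(t),.045) for t in a],True,(255,255,0))
    poly([(.007*np.cos(t),.085+.007*np.sin(t),.105) for t in a],True,(255,255,0))
    poly([(-.103,-.028,.085),(-.103,-.083,.085),(-.087,-.083,.085),(-.087,-.028,.085)],col=(0,255,255))
    poly([(-.02,-.055,.105),(-.02,-.077,.105),(.02,-.077,.105),(.02,-.055,.105)],col=(0,255,0))
    c=proj(p,W(q,None,(0,.07,.06)))[0]*4
    x,y=int(c[0])-360,int(c[1])-280; out.append(im[max(y,0):y+560,x:x+720])
    cv2.imwrite(f"pics/c{n}.png",out[-1])
E
```

```text
stand [-1.6  2.8]
seat [0.4 0.1]
mouth [ 1.3 -3.3]
turntable [-0.1 -2.3]
crank_grip [0.1 0.2]
stall [ 1.8 -0.2]
post_top [ 1.8 -1.1]
jar_center [-0.6  3.5]
stand [-0.4  1.9]
seat [2.3 0.3]
mouth [2.6 0.1]
turntable [0.7 0.6]
crank_grip [-0. -1.]
stall [-1.4 -0.3]
post_top [-1.6  1.6]
jar_center [ 1.6 -4.2]
stand [0.5 3.7]
seat [-2.5 -1.3]
turntable [ 0.  -1.7]
crank_grip [ 0.1 -1.1]
stall [ 0.7 -2.1]
post_top [-0.2  2.8]
jar_center [-1.   3.4]
stand [1.8 0.9]
seat [-0.9 -1. ]
turntable [0.3 0.7]
crank_grip [0.9 0.2]
stall [-0.7 -1.3]
post_top [-0.5  2.3]
jar_center [-1.7 -2.3]
[ 0.54848118  0.02007326 -0.19830863  1.35024317]
```

View pics/ct.png

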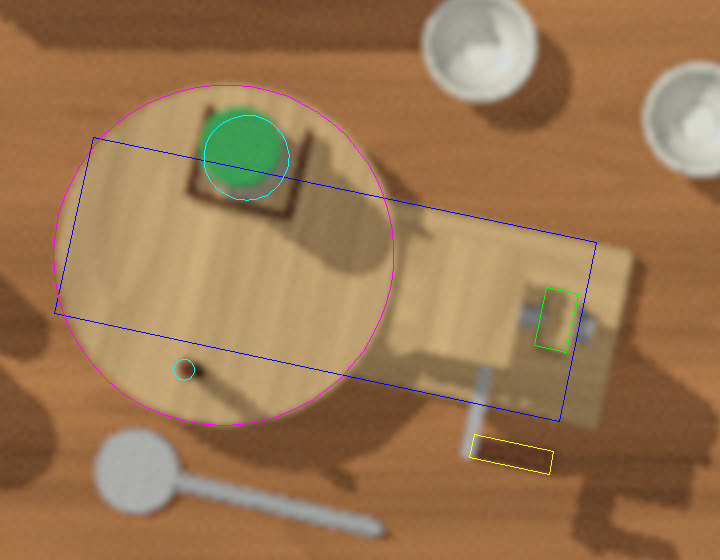

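View pics/cs.png

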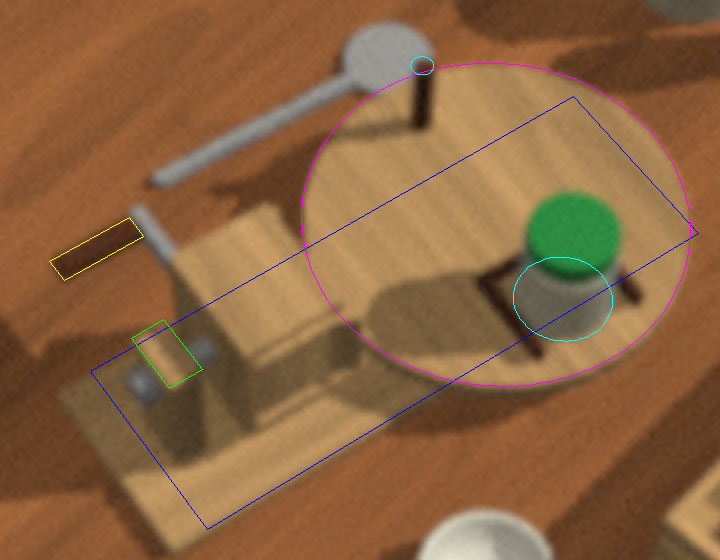

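The jar in the stall is the middle-sized one, at crop ct (240,150). The model overlay fits the disc, crank and bearing well, with stand ≈ (0.5485, 0.020) and yaw −0.198. Next is a small planner that works out the rows for each move.

```bash
cat > plan.py <<'E'
from fit import *
import json
Q=[.5485,.0201,-.1983,1.3502]
def st(x,y,z): return W(Q,None,(x,y,z))
def plan(wps,pose=None):
    s=arm.observe(); 
    p,y=(s["eef_pos"].copy(),s["tcp_rot"][2]) if pose is None else pose
    print("at",np.round(p,4),round(y,3),"j",np.round(s["joints"],2),"t",round(s["t"],2),"F",np.round(s["contact_force"],1))
    rows=[]
    for x,Y,n in wps:
        x=np.array(x,float); p0,y0=p.copy(),y
        for i in range(1,n+1):
            g=p0+(x-p0)*i/n; gy=y0+(Y-y0)*i/n
            c,sn=np.cos(y),np.sin(y); T=np.array([[c,sn,0],[sn,-c,0],[0,0,-1]]).T
            d=np.round(T.T@(g-p),3); w=round(y-gy,2)
            rows.append({"linear":d.tolist(),"spin":w}); p=p+T@d; y=y-w
    for i in range(0,len(rows),5): print(json.dumps(rows[i:i+5]))
    print("end",np.round(p,4),round(y,3))
E
python3 - <<'E'
from plan import *
print(W(Q,"post_top"))
plan([((.50,-.30,.26),1.5,11),((.56,.04,.26),2.4,9),((.4993,.2063,.2),2.92,5),((.4993,.2063,.066),2.92,5)])
E
```

```text
[0.49924729 0.20634788 0.105     ]
at [ 0.2715 -0.618   0.2313] 0.414 j [ 1.05  0.48  0.02  1.56 -0.01  1.11 -0.08] t 3.0 F [-0.7  0.7 -0.2]
[{"linear": [0.031, -0.018, -0.003], "spin": -0.1}, {"linear": [0.032, -0.015, -0.002], "spin": -0.1}, {"linear": [0.034, -0.012, -0.003], "spin": -0.1}, {"linear": [0.034, -0.008, -0.002], "spin": -0.09}, {"linear": [0.035, -0.005, -0.003], "spin": -0.1}]
[{"linear": [0.036, -0.002, -0.003], "spin": -0.1}, {"linear": [0.036, 0.002, -0.002], "spin": -0.1}, {"linear": [0.035, 0.006, -0.003], "spin": -0.1}, {"linear": [0.034, 0.009, -0.002], "spin": -0.1}, {"linear": [0.034, 0.012, -0.003], "spin": -0.1}]
[{"linear": [0.031, 0.016, -0.003], "spin": -0.1}, {"linear": [0.038, 0.004, 0.0], "spin": -0.1}, {"linear": [0.038, 0.008, 0.0], "spin": -0.1}, {"linear": [0.036, 0.012, 0.0], "spin": -0.1}, {"linear": [0.036, 0.015, 0.0], "spin": -0.1}]
[{"linear": [0.033, 0.019, 0.0], "spin": -0.1}, {"linear": [0.032, 0.022, 0.0], "spin": -0.1}, {"linear": [0.029, 0.024, 0.0], "spin": -0.1}, {"linear": [0.027, 0.028, 0.0], "spin": -0.1}, {"linear": [0.023, 0.03, 0.0], "spin": -0.1}]
[{"linear": [0.031, 0.017, 0.012], "spin": -0.1}, {"linear": [0.03, 0.019, 0.012], "spin": -0.11}, {"linear": [0.027, 0.023, 0.012], "spin": -0.1}, {"linear": [0.025, 0.025, 0.012], "spin": -0.1}, {"linear": [0.022, 0.028, 0.012], "spin": -0.11}]
[{"linear": [0.0, -0.0, 0.027], "spin": 0.0}, {"linear": [0.0, -0.0, 0.027], "spin": 0.0}, {"linear": [0.0, -0.0, 0.027], "spin": 0.0}, {"linear": [0.0, -0.0, 0.026], "spin": 0.0}, {"linear": [0.0, -0.0, 0.027], "spin": 0.0}]
end [0.4996 0.2062 0.0663] 2.924
```

>>> jog_arm(increments=[{"linear": [0.031, -0.018, -0.003], "spin": -0.1}, {"linear": [0.032, -0.015, -0.002], "spin": -0.1}, {"linear": [0.034, -0.012, -0.003], "spin": -0.1}, {"linear": [0.034, -0.008, -0.002], "spin": -0.09}, {"linear": [0.035, -0.005, -0.003], "spin": -0.1}], claw=0.05, newtons=25)

```text
t: 3.5
eef_pos: [0.3757, -0.4727, 0.2445]
tcp_rot: [3.141, 0.0, 0.908]
contact_force: [0.2, -0.8, 0.1]
gripper_width: 0.586
finger_force: 0.0
```

>>> jog_arm(increments=[{"linear": [0.036, -0.002, -0.003], "spin": -0.1}, {"linear": [0.036, 0.002, -0.002], "spin": -0.1}, {"linear": [0.035, 0.006, -0.003], "spin": -0.1}, {"linear": [0.034, 0.009, -0.002], "spin": -0.1}, {"linear": [0.034, 0.012, -0.003], "spin": -0.1}])

```text
t: 4.0
eef_pos: [0.4797, -0.3274, 0.2575]
tcp_rot: [3.141, 0.0, 1.408]
contact_force: [0.6, -0.3, 0.3]
gripper_width: 0.587
finger_force: 0.0
```

>>> jog_arm(increments=[{"linear": [0.031, 0.016, -0.003], "spin": -0.1}, {"linear": [0.038, 0.004, 0.0], "spin": -0.1}, {"linear": [0.038, 0.008, 0.0], "spin": -0.1}, {"linear": [0.036, 0.012, 0.0], "spin": -0.1}, {"linear": [0.036, 0.015, 0.0], "spin": -0.1}])

```text
t: 4.5
eef_pos: [0.5269, -0.1476, 0.2605]
tcp_rot: [3.141, 0.0, 1.907]
contact_force: [1.4, 0.4, 0.0]
gripper_width: 0.584
finger_force: 0.0
```

>>> jog_arm(increments=[{"linear": [0.033, 0.019, 0.0], "spin": -0.1}, {"linear": [0.032, 0.022, 0.0], "spin": -0.1}, {"linear": [0.029, 0.024, 0.0], "spin": -0.1}, {"linear": [0.027, 0.028, 0.0], "spin": -0.1}, {"linear": [0.023, 0.03, 0.0], "spin": -0.1}])

```text
t: 5.0
eef_pos: [0.56, 0.0409, 0.2606]
tcp_rot: [3.141, 0.001, 2.408]
contact_force: [1.6, -0.0, 0.8]
gripper_width: 0.585
finger_force: 0.0
```

>>> jog_arm(increments=[{"linear": [0.031, 0.017, 0.012], "spin": -0.1}, {"linear": [0.03, 0.019, 0.012], "spin": -0.11}, {"linear": [0.027, 0.023, 0.012], "spin": -0.1}, {"linear": [0.025, 0.025, 0.012], "spin": -0.1}, {"linear": [0.022, 0.028, 0.012], "spin": -0.11}])

```text
t: 5.5
eef_pos: [0.4992, 0.2072, 0.2001]
tcp_rot: [3.142, 0.001, 2.927]
contact_force: [0.4, -0.0, 0.1]
gripper_width: 0.584
finger_force: 0.0
```

Run:
```python
from plan import *
p=viewer.read_camera("top")
g=proj(p,W(Q,"post_top"))[0]
print(g,[d["location"] for d in viewer.tip_of("post_top",p)[:3]])
c=g; im=cv2.resize(p["img"][int(c[1])-55:int(c[1])+55,int(c[0])-60:int(c[0])+60],None,fx=5,fy=5); cv2.imwrite("pics/a1.png",im)
plan([((.4993,.2063,.066),2.92,5)])
```

```text
[255.54809155 281.94327864] [[256.0, 281.4]]
at [0.4965 0.2112 0.1995] 2.934 j [ 0.12  0.4  -0.79  1.87  0.33  1.01  0.55] t 5.6 F [-0.5  0.5  1.3]
[{"linear": [-0.001, -0.001, 0.027], "spin": 0.0}, {"linear": [-0.001, -0.001, 0.026], "spin": 0.01}, {"linear": [-0.0, -0.001, 0.027], "spin": -0.0}, {"linear": [-0.001, -0.0, 0.027], "spin": 0.0}, {"linear": [-0.001, -0.001, 0.026], "spin": 0.0}]
end [0.4995 0.2065 0.0665] 2.924
```

>>> jog_arm(increments=[{"linear": [0, 0, 0.02], "spin": 0}, {"linear": [0, 0, 0.03], "spin": 0}, {"linear": [0, 0, 0.03], "spin": 0}, {"linear": [0, 0, 0.03], "spin": 0}, {"linear": [0, 0, 0.024], "spin": 0}])

```text
t: 6.1
eef_pos: [0.4997, 0.2052, 0.0648]
tcp_rot: [-3.141, -0.0, 2.922]
contact_force: [0.0, -0.4, -0.0]
gripper_width: 0.588
finger_force: 0.0
```

>>> jog_arm(increments=[{"linear": [0, 0, 0], "spin": 0}, {"linear": [0, 0, 0], "spin": 0}, {"linear": [0, 0, 0], "spin": 0}, {"linear": [0, 0, 0], "spin": 0}, {"linear": [0, 0, 0], "spin": 0}], claw=0.0)

```text
t: 6.6
eef_pos: [0.5006, 0.2065, 0.0676]
tcp_rot: [3.14, 0.002, 2.923]
contact_force: [0.5, -0.4, 3.3]
gripper_width: 0.155
finger_force: 25.2
```

Run:
```python
from plan import *
A=np.array([.5822,.1877,.066]); s=arm.observe(); print(s["eef_pos"],s["gripper_width"])
r=s["eef_pos"]-A; print(np.hypot(*r[:2]),np.arctan2(r[1],r[0]))
n=30; a0=np.arctan2(r[1],r[0]); a1=-.1983+np.pi/2; R=np.hypot(*r[:2])
w=[]; k=.5*(1-np.cos(np.pi*np.arange(1,n+1)/n))*.5+.5*np.arange(1,n+1)/n
for f in k:
    a=a0+(a1-a0)*f; w.append((A+[.085*np.cos(a),.085*np.sin(a),.0005],2.924+(a1-a0)*f,1))
plan(w,(s["eef_pos"],2.924))
```

```text
[0.50056228 0.20651877 0.06755202] 0.15491644563185553
0.08377865960386999 2.9150345578142516
at [0.5006 0.2065 0.0676] 2.924 j [ 0.02  0.57 -0.68  1.97  0.51  0.77  0.4 ] t 6.6 F [ 0.5 -0.4  3.3]
[{"linear": [0.001, 0.002, 0.001], "spin": 0.03}, {"linear": [0.0, 0.003, 0.0], "spin": 0.03}, {"linear": [0.0, 0.003, 0.0], "spin": 0.04}, {"linear": [-0.0, 0.004, 0.0], "spin": 0.04}, {"linear": [-0.0, 0.003, 0.0], "spin": 0.04}]
[{"linear": [-0.0, 0.004, 0.0], "spin": 0.05}, {"linear": [-0.0, 0.005, 0.0], "spin": 0.05}, {"linear": [-0.001, 0.004, 0.0], "spin": 0.05}, {"linear": [0.0, 0.005, 0.0], "spin": 0.06}, {"linear": [0.0, 0.005, 0.0], "spin": 0.06}]
[{"linear": [-0.0, 0.005, 0.0], "spin": 0.06}, {"linear": [-0.0, 0.006, 0.0], "spin": 0.06}, {"linear": [-0.001, 0.005, 0.0], "spin": 0.07}, {"linear": [0.0, 0.006, 0.0], "spin": 0.07}, {"linear": [-0.0, 0.005, 0.0], "spin": 0.06}]
[{"linear": [-0.0, 0.006, 0.0], "spin": 0.07}, {"linear": [-0.0, 0.006, 0.0], "spin": 0.06}, {"linear": [-0.001, 0.005, 0.0], "spin": 0.07}, {"linear": [0.0, 0.006, 0.0], "spin": 0.06}, {"linear": [-0.0, 0.005, 0.0], "spin": 0.06}]
[{"linear": [-0.0, 0.005, 0.0], "spin": 0.06}, {"linear": [-0.001, 0.005, 0.0], "spin": 0.06}, {"linear": [0.0, 0.004, 0.0], "spin": 0.05}, {"linear": [0.0, 0.005, 0.0], "spin": 0.05}, {"linear": [-0.0, 0.004, 0.0], "spin": 0.05}]
[{"linear": [-0.0, 0.003, 0.0], "spin": 0.05}, {"linear": [-0.0, 0.004, 0.0], "spin": 0.04}, {"linear": [-0.0, 0.003, 0.0], "spin": 0.03}, {"linear": [-0.0, 0.003, 0.0], "spin": 0.03}, {"linear": [-0.0, 0.002, 0.0], "spin": 0.03}]
end [0.599  0.2715 0.0666] 1.384
```

>>> jog_arm(increments=[{"linear": [0, 0.002, 0], "spin": 0.03}, {"linear": [0.0, 0.003, 0.0], "spin": 0.03}, {"linear": [0.0, 0.003, 0.0], "spin": 0.04}, {"linear": [0, 0.004, 0.0], "spin": 0.04}, {"linear": [0, 0.003, 0.0], "spin": 0.04}])

```text
t: 7.1
eef_pos: [0.5054, 0.221, 0.0675]
tcp_rot: [3.14, 0.002, 2.741]
contact_force: [2.1, -0.7, 5.2]
gripper_width: 0.153
finger_force: 25.6
```

>>> jog_arm(increments=[{"linear": [0, 0.004, 0.0], "spin": 0.05}, {"linear": [0, 0.005, 0.0], "spin": 0.05}, {"linear": [-0.001, 0.004, 0.0], "spin": 0.05}, {"linear": [0.0, 0.005, 0.0], "spin": 0.06}, {"linear": [0.0, 0.005, 0.0], "spin": 0.06}])

```text
t: 7.6
eef_pos: [0.5173, 0.2404, 0.0675]
tcp_rot: [3.14, 0.002, 2.47]
contact_force: [1.5, -1.4, 5.5]
gripper_width: 0.153
finger_force: 25.6
```

>>> jog_arm(increments=[{"linear": [0, 0.005, 0.0], "spin": 0.06}, {"linear": [0, 0.006, 0.0], "spin": 0.06}, {"linear": [-0.001, 0.005, 0.0], "spin": 0.07}, {"linear": [0.0, 0.006, 0.0], "spin": 0.07}, {"linear": [0, 0.005, 0.0], "spin": 0.06}])

```text
t: 8.1
eef_pos: [0.5374, 0.2581, 0.0675]
tcp_rot: [3.14, 0.002, 2.149]
contact_force: [0.8, -3.2, 6.3]
gripper_width: 0.153
finger_force: 25.7
```

>>> jog_arm(increments=[{"linear": [0, 0.006, 0.0], "spin": 0.07}, {"linear": [0, 0.006, 0.0], "spin": 0.06}, {"linear": [-0.001, 0.005, 0.0], "spin": 0.07}, {"linear": [0.0, 0.006, 0.0], "spin": 0.06}, {"linear": [0, 0.005, 0.0], "spin": 0.06}])

```text
t: 8.6
eef_pos: [0.5626, 0.2688, 0.0675]
tcp_rot: [3.14, 0.002, 1.829]
contact_force: [0.1, -3.8, 8.4]
gripper_width: 0.156
finger_force: 25.8
```

>>> jog_arm(increments=[{"linear": [0, 0.005, 0.0], "spin": 0.06}, {"linear": [-0.001, 0.005, 0.0], "spin": 0.06}, {"linear": [0.0, 0.004, 0.0], "spin": 0.05}, {"linear": [0.0, 0.005, 0.0], "spin": 0.05}, {"linear": [0, 0.004, 0.0], "spin": 0.05}])

```text
t: 9.1
eef_pos: [0.5851, 0.2711, 0.0676]
tcp_rot: [3.14, 0.001, 1.559]
contact_force: [-1.9, -4.9, 8.4]
gripper_width: 0.156
finger_force: 25.8
```

>>> jog_arm(increments=[{"linear": [0, 0.003, 0.0], "spin": 0.05}, {"linear": [0, 0.004, 0.0], "spin": 0.04}, {"linear": [0, 0.003, 0.0], "spin": 0.03}, {"linear": [0, 0.003, 0.0], "spin": 0.03}, {"linear": [0, 0.002, 0.0], "spin": 0.03}])

```text
t: 9.6
eef_pos: [0.5998, 0.2693, 0.0675]
tcp_rot: [3.141, 0.002, 1.38]
contact_force: [-1.1, -5.9, 9.2]
gripper_width: 0.155
finger_force: 25.9
```

Run:
```python
from fit import *
P=[viewer.read_camera(n) for n in("scene","top","top")]
s=arm.observe(); A=np.array([.5822,.1877]); r=s["eef_pos"][:2]-A; print(s["eef_pos"],s["tcp_rot"],np.hypot(*r),np.arctan2(r[1],r[0])-np.pi/2,s["contact_force"])
q=fit(P,[.5485,.0201,-.1983,-.198],[*S,*D]); print(q)
for p,n in zip(P[:2],"st"):
    im=cv2.resize(p["img"],None,fx=4,fy=4,interpolation=cv2.INTER_CUBIC)
    c=proj(p,W(q,None,(0,.08,.06)))[0]*4
    x,y=int(c[0])-280,int(c[1])-200; cv2.imwrite(f"pics/t{n}.png",im[y:y+400,x:x+560])
a,b=[cv2.imread(f"pics/t{n}.png") for n in "st"]
cv2.imwrite("pics/t.png",cv2.resize(np.hstack([a,b]),(800,286)))
```

```text
[0.60000598 0.26927097 0.06757837] [3.14008331e+00 1.78083213e-03 1.38071495e+00] 0.08349176914822429 -0.21491693604369222 [-1.0697349  -4.18909843  8.31786634]
stand [-0.9  2.9]
seat [-2.8 -0.6]
crank_grip [ 0.1 -1.3]
stall [-0.8 -2.7]
post_top [-0.8  2.3]
jar_center [-0.4  3.6]
stand [-3.2 -2.2]
seat [-0.5  0.1]
mouth [4.2 0.1]
turntable [0.8 2. ]
crank_grip [-3.1 -0.9]
stall [-0.5  2.5]
post_top [0.  0.3]
jar_center [-0.4 -2.4]
stand [2.6 0.1]
seat [-0.4 -1.1]
turntable [-1.4  1.5]
crank_grip [-1.7 -2. ]
stall [-0.3 -2.2]
post_top [-0.5 -0.1]
jar_center [0.2 0.1]
[ 0.54867323  0.01932881 -0.20648501 -0.2437923 ]
```

View pics/t.png

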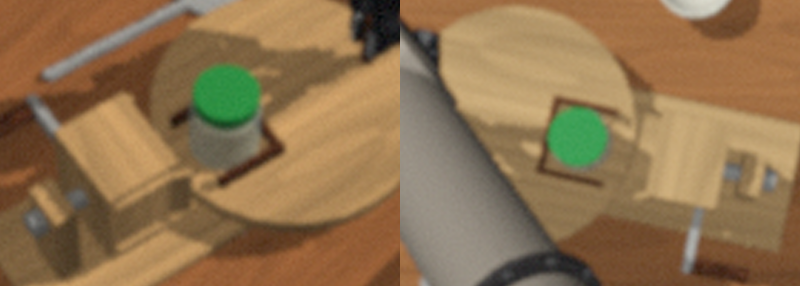

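Left: the stall faces the cradle mouth, with the jar upright in it at (225,115). Right: the top view agrees, with the lid at (578,137). I'll nudge 1 mm back, release and rise.

>>> jog_arm(increments=[{"linear": [0, -0.001, 0], "spin": 0.01}, {"linear": [0, 0, 0], "spin": 0}, {"linear": [0, 0, 0], "spin": 0}, {"linear": [0, 0, 0], "spin": 0}, {"linear": [0, 0, 0], "spin": 0}])

```text
t: 11.45
eef_pos: [0.5993, 0.2694, 0.0675]
tcp_rot: [3.14, 0.002, 1.371]
contact_force: [-0.1, -4.7, 8.0]
gripper_width: 0.155
finger_force: 25.8
```

>>> jog_arm(increments=[{"linear": [0, 0, 0], "spin": 0}, {"linear": [0, 0, 0], "spin": 0}, {"linear": [0, 0, 0], "spin": 0}, {"linear": [0, 0, -0.01], "spin": 0}, {"linear": [0, 0, -0.02], "spin": 0}], claw=0.05)

```text
t: 11.95
eef_pos: [0.5968, 0.2708, 0.0954]
tcp_rot: [-3.139, 0.002, 1.374]
contact_force: [0.9, -0.1, 0.3]
gripper_width: 0.584
finger_force: 0.0
```

>>> jog_arm(increments=[{"linear": [0, 0, -0.03], "spin": 0}, {"linear": [0, 0, -0.02], "spin": 0}, {"linear": [0, 0, 0], "spin": 0}, {"linear": [0, 0, 0], "spin": 0}, {"linear": [0, 0, 0], "spin": 0}])

```text
t: 12.45
eef_pos: [0.5973, 0.2708, 0.1453]
tcp_rot: [-3.14, 0.001, 1.374]
contact_force: [1.2, -0.1, -0.8]
gripper_width: 0.586
finger_force: 0.0
```

Run:
```python
from plan import *
plan([(st(0,.160,.145),1.3725,5),(st(0,.160,.067),1.3725,5),(st(0,.037,.067),1.3725,20)])
```

```text
at [0.5973 0.2708 0.1453] 1.374 j [-0.3   0.55 -0.3   1.66  0.19  0.96 -0.87] t 12.45 F [ 1.2 -0.1 -0.8]
[{"linear": [-0.019, 0.0, 0.0], "spin": 0.0}, {"linear": [-0.019, 0.001, 0.0], "spin": 0.0}, {"linear": [-0.019, -0.0, 0.0], "spin": 0.0}, {"linear": [-0.019, 0.0, 0.0], "spin": 0.0}, {"linear": [-0.019, 0.0, 0.0], "spin": 0.0}]
[{"linear": [-0.0, 0.0, 0.016], "spin": 0.0}, {"linear": [-0.0, 0.0, 0.015], "spin": 0.0}, {"linear": [-0.0, 0.0, 0.016], "spin": 0.0}, {"linear": [-0.0, 0.0, 0.016], "spin": 0.0}, {"linear": [-0.0, 0.0, 0.015], "spin": 0.0}]
[{"linear": [-0.006, 0.0, 0.0], "spin": 0.0}, {"linear": [-0.006, 0.0, 0.0], "spin": 0.0}, {"linear": [-0.007, 0.0, 0.0], "spin": 0.0}, {"linear": [-0.006, 0.0, 0.0], "spin": 0.0}, {"linear": [-0.006, 0.0, 0.0], "spin": 0.0}]
[{"linear": [-0.006, 0.0, 0.0], "spin": 0.0}, {"linear": [-0.006, 0.0, 0.0], "spin": 0.0}, {"linear": [-0.006, 0.0, 0.0], "spin": 0.0}, {"linear": [-0.007, 0.0, 0.0], "spin": 0.0}, {"linear": [-0.006, 0.0, 0.0], "spin": 0.0}]
[{"linear": [-0.006, 0.0, 0.0], "spin": 0.0}, {"linear": [-0.006, 0.0, 0.0], "spin": 0.0}, {"linear": [-0.006, 0.0, 0.0], "spin": 0.0}, {"linear": [-0.006, 0.0, 0.0], "spin": 0.0}, {"linear": [-0.007, 0.0, 0.0], "spin": 0.0}]
[{"linear": [-0.006, 0.0, 0.0], "spin": 0.0}, {"linear": [-0.006, 0.0, 0.0], "spin": 0.0}, {"linear": [-0.006, 0.0, 0.0], "spin": 0.0}, {"linear": [-0.006, 0.0, 0.0], "spin": 0.0}, {"linear": [-0.006, 0.0, 0.0], "spin": 0.0}]
end [0.5557 0.0568 0.0673] 1.374
```

>>> jog_arm(increments=[{"linear": [-0.019, 0, 0], "spin": 0}, {"linear": [-0.019, 0.001, 0], "spin": 0}, {"linear": [-0.019, 0, 0], "spin": 0}, {"linear": [-0.019, 0, 0], "spin": 0}, {"linear": [-0.019, 0, 0], "spin": 0}], claw=0.016)

```text
t: 12.95
eef_pos: [0.5801, 0.1753, 0.1463]
tcp_rot: [3.142, 0.0, 1.372]
contact_force: [0.9, 0.3, 0.4]
gripper_width: 0.187
finger_force: 0.0
```

>>> jog_arm(increments=[{"linear": [0, 0, 0.016], "spin": 0}, {"linear": [0, 0, 0.015], "spin": 0}, {"linear": [0, 0, 0.016], "spin": 0}, {"linear": [0, 0, 0.016], "spin": 0}, {"linear": [0, 0, 0.015], "spin": 0}])

```text
t: 13.45
eef_pos: [0.58, 0.1781, 0.0666]
tcp_rot: [-3.141, 0.0, 1.375]
contact_force: [0.9, -1.0, 0.1]
gripper_width: 0.192
finger_force: 0.0
```

>>> jog_arm(increments=[{"linear": [-0.004, 0, 0], "spin": 0}, {"linear": [-0.005, 0, 0], "spin": 0}, {"linear": [-0.005, 0, 0], "spin": 0}, {"linear": [-0.005, 0, 0], "spin": 0}, {"linear": [-0.005, 0, 0], "spin": 0}])

```text
t: 13.95
eef_pos: [0.5764, 0.1543, 0.0692]
tcp_rot: [3.14, -0.001, 1.374]
contact_force: [1.4, 2.1, -0.3]
gripper_width: 0.191
finger_force: 0.9
```

>>> jog_arm(increments=[{"linear": [-0.005, 0, 0], "spin": 0}, {"linear": [-0.005, 0, 0], "spin": 0}, {"linear": [-0.005, 0, 0], "spin": 0}, {"linear": [-0.005, 0, 0], "spin": 0}, {"linear": [-0.005, 0, 0], "spin": 0}])

```text
t: 14.45
eef_pos: [0.5713, 0.1303, 0.0688]
tcp_rot: [3.14, -0.001, 1.374]
contact_force: [1.5, 4.2, 4.7]
gripper_width: 0.181
finger_force: 2.5
```

Run:
```python
from plan import *
p=viewer.read_camera("scene")
im=cv2.resize(p["img"],None,fx=4,fy=4,interpolation=cv2.INTER_CUBIC)
c=proj(p,st(0,.06,.06))[0]*4; x,y=int(c[0])-300,int(c[1])-240; cv2.imwrite("pics/p1.png",im[y:y+480,x:x+600])
s=arm.observe(); print(s["eef_pos"],rz(.1983)@(s["eef_pos"]-[.5485,.0201,0]),s["contact_force"])
```

```text
[0.57104322 0.12883523 0.06862748] [0.00068028 0.11104542 0.06862748] [0.86206272 2.87738402 4.04132975]
```

View pics/p1.png

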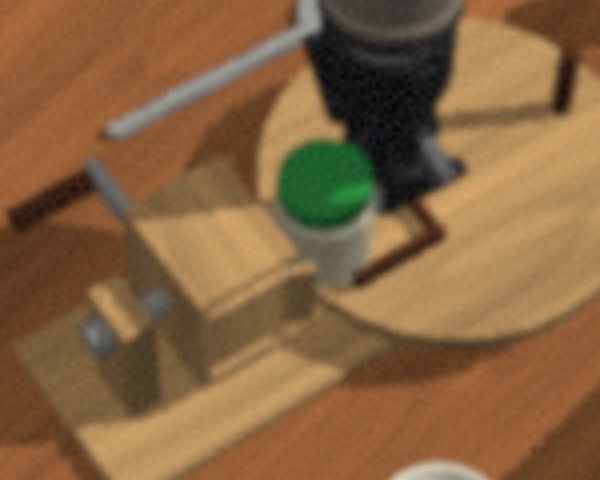

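The jar is upright and sliding straight toward the mouth, with the lid at (327,185). I'll carry on pushing.

>>> jog_arm(increments=[{"linear": [-0.004, 0, 0], "spin": 0}, {"linear": [-0.004, 0, 0], "spin": 0}, {"linear": [-0.004, 0, 0], "spin": 0}, {"linear": [-0.004, 0, 0], "spin": 0}, {"linear": [-0.004, 0, 0], "spin": 0}])

```text
t: 15.0
eef_pos: [0.5671, 0.1103, 0.0685]
tcp_rot: [3.141, -0.001, 1.374]
contact_force: [0.9, 5.1, 4.3]
gripper_width: 0.189
finger_force: 2.8
```

>>> jog_arm(increments=[{"linear": [-0.004, 0, 0], "spin": 0}, {"linear": [-0.004, 0, 0], "spin": 0}, {"linear": [-0.004, 0, 0], "spin": 0}, {"linear": [-0.004, 0, 0], "spin": 0}, {"linear": [-0.004, 0, 0], "spin": 0}])

```text
t: 15.5
eef_pos: [0.5621, 0.0893, 0.0677]
tcp_rot: [-3.14, 0.001, 1.373]
contact_force: [-0.5, 2.5, -0.1]
gripper_width: 0.188
finger_force: 0.9
```

>>> jog_arm(increments=[{"linear": [-0.004, 0, 0], "spin": 0}, {"linear": [-0.004, 0, 0], "spin": 0}, {"linear": [-0.004, 0, 0], "spin": 0}, {"linear": [-0.004, 0, 0], "spin": 0}, {"linear": [-0.004, 0, 0], "spin": 0}])

```text
t: 16.0
eef_pos: [0.559, 0.0706, 0.0683]
tcp_rot: [-3.142, 0.0, 1.374]
contact_force: [1.2, 2.0, -0.9]
gripper_width: 0.186
finger_force: 0.9
```

Run:
```python
from plan import *
s=arm.observe(); print(s["eef_pos"],rz(.1983)@(s["eef_pos"]-[.5485,.0201,0]),s["contact_force"])
```

```text
[0.55900377 0.07057177 0.06829865] [0.00035484 0.05155194 0.06829865] [ 1.18290927  2.04375921 -0.88519608]
```

>>> jog_arm(increments=[{"linear": [-0.003, 0, 0], "spin": 0}, {"linear": [-0.003, 0, 0], "spin": 0}, {"linear": [-0.002, 0, 0], "spin": 0}, {"linear": [-0.001, 0, 0], "spin": 0}, {"linear": [-0.001, 0, 0], "spin": 0}])

```text
t: 16.5
eef_pos: [0.5573, 0.0615, 0.0684]
tcp_rot: [3.141, -0.001, 1.374]
contact_force: [0.6, 2.7, 0.0]
gripper_width: 0.19
finger_force: 0.9
```

>>> jog_arm(increments=[{"linear": [-0.001, 0, 0], "spin": 0}, {"linear": [-0.001, 0, 0], "spin": 0}, {"linear": [0, 0, 0], "spin": 0}, {"linear": [0, 0, 0], "spin": 0}, {"linear": [0, 0, 0], "spin": 0}])

```text
t: 17.0
eef_pos: [0.5574, 0.0609, 0.0689]
tcp_rot: [3.14, -0.002, 1.375]
contact_force: [0.7, 5.3, 2.4]
gripper_width: 0.19
finger_force: 0.9
```

Run:
```python
from plan import *
p=viewer.read_camera("scene")
im=cv2.resize(p["img"],None,fx=5,fy=5,interpolation=cv2.INTER_CUBIC)
c=proj(p,st(0,.03,.06))[0]*5; x,y=int(c[0])-300,int(c[1])-240; cv2.imwrite("pics/p2.png",im[y:y+480,x:x+600])
s=arm.observe(); print(s["eef_pos"],rz(.1983)@(s["eef_pos"]-[.5485,.0201,0]),s["contact_force"])
```

```text
[0.55740618 0.06094305 0.0688481 ] [0.00068545 0.04179719 0.0688481 ] [0.7737327  5.07934945 2.18149444]
```

View pics/p2.png

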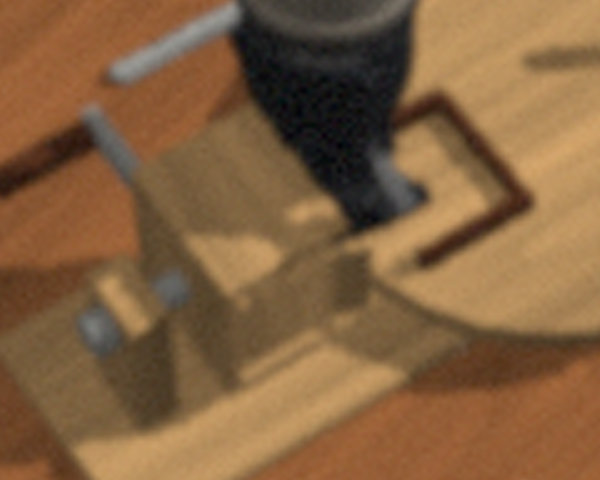

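The jar is inside the cradle and the fingers are at its mouth, near (380,205). The tool has stalled, so I'll press a little more to confirm it is home.

>>> jog_arm(increments=[{"linear": [-0.002, 0, 0], "spin": 0}, {"linear": [-0.002, 0, 0], "spin": 0}, {"linear": [-0.001, 0, 0], "spin": 0}, {"linear": [0, 0, 0], "spin": 0}, {"linear": [0, 0, 0], "spin": 0}])

```text
t: 17.55
eef_pos: [0.5579, 0.0597, 0.0701]
tcp_rot: [3.138, -0.007, 1.377]
contact_force: [1.9, 13.4, 6.6]
gripper_width: 0.192
finger_force: 0.8
```

Run:
```python
from plan import *
s=arm.observe(); print(s["eef_pos"],rz(.1983)@(s["eef_pos"]-[.5485,.0201,0]),s["contact_force"],s["wrist_torque"])
```

```text
[0.55787776 0.05965514 0.07008168] [0.0014015  0.04062742 0.07008168] [ 1.87993825 13.44662982  6.55343217] [ 2.14599209 -0.13933602 -0.20522201]
```

>>> jog_arm(increments=[{"linear": [0.01, 0, 0], "spin": 0}, {"linear": [0.02, 0, 0], "spin": 0}, {"linear": [0.02, 0, -0.005], "spin": 0}, {"linear": [0, 0, -0.04], "spin": 0}, {"linear": [0, 0, -0.04], "spin": 0}])

```text
t: 18.05
eef_pos: [0.5642, 0.1031, 0.1529]
tcp_rot: [-3.138, 0.002, 1.375]
contact_force: [0.8, -0.6, -0.0]
gripper_width: 0.191
finger_force: 0.0
```

>>> jog_arm(increments=[{"linear": [0, 0, -0.04], "spin": 0}, {"linear": [0, 0, -0.04], "spin": 0}, {"linear": [0, -0.04, 0], "spin": 0}, {"linear": [-0.03, -0.04, 0], "spin": 0}, {"linear": [-0.04, -0.04, 0], "spin": 0}], claw=0.06)

```text
t: 18.55
eef_pos: [0.4377, 0.0618, 0.233]
tcp_rot: [-3.141, 0.001, 1.376]
contact_force: [-0.3, -1.2, 0.7]
gripper_width: 0.703
finger_force: 0.0
```

Run:
```python
from plan import *
P=[viewer.read_camera(n) for n in("scene","top")]
for p,n in zip(P,"st"):
    im=p["img"]; print(n,proj(p,st(0,-.002,.0825)),[(np.round(d["location"],1),round(d["score"],2)) for d in viewer.tip_of("jar_center",p)])
    im=cv2.resize(im,None,fx=7,fy=7,interpolation=cv2.INTER_CUBIC)
    c=proj(p,st(0,.03,.09))[0]*7; x,y=int(c[0])-200,int(c[1])-200; cv2.imwrite(f"pics/u{n}.png",im[y:y+400,x:x+400])
cv2.imwrite("pics/u.png",np.hstack([cv2.imread(f"pics/u{n}.png") for n in "st"]))
q=fit(P,[.5485,.0201,-.1983,-.198],[k for k in(*S,"stall","post_top")]); print(q)
s=arm.observe(); print(s["eef_pos"],s["tcp_rot"],st(-.095,-.0575,.085))
```

```text
s [[291.36619677 222.91584296]] [(array([405.2, 128.3]), 0.84), (array([361.8, 333.5]), 0.64)]
t [[325.45072149 265.05608181]] [(array([171.6, 272.7]), 0.93), (array([356.7, 164.4]), 0.74)]
stand [0.5 0.7]
seat [-3.  -2.7]
mouth [-1.6 -0.5]
turntable [ 1.  -1.8]
crank_grip [-0.4  1.5]
stall [0.1 0.3]
post_top [-0.3  2.7]
seat [-0.4 -3.4]
mouth [2.5 1.2]
turntable [-0.9  0.1]
crank_grip [-1.4 -0.5]
stall [-0.  -0.4]
post_top [-0.8  0.1]
[ 0.54933555  0.01763873 -0.21511003 -0.2616669 ]
[0.43967751 0.06176843 0.23325016] [-3.14151229e+00  2.05133360e-05  1.37374053e+00] [ 0.44403406 -0.01755789  0.085     ]
```

View pics/u.png

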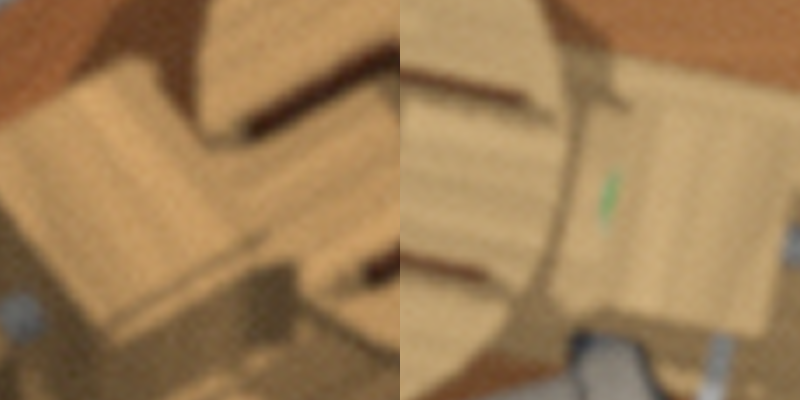

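The top view shows a sliver of lid beyond the roof edge at (610,198), so the jar is about 3–5 mm short of home. The upper fingers probably met the roof edge. I'll push again with the fingers shut and higher up, so only the slim pads pass the roof level.

Run:
```python
from plan import *
plan([(st(0,.075,.225),1.373,6),(st(0,.075,.085),1.373,5),(st(0,.047,.085),1.373,4),(st(0,.037,.085),1.373,5)])
```

```text
at [0.4397 0.0618 0.2333] 1.374 j [ 0.04  0.11 -0.34  2.06  0.04  0.98 -0.52] t 19.45 F [ 0.  -0.   0.2]
[{"linear": [0.009, 0.019, 0.001], "spin": 0.0}, {"linear": [0.009, 0.019, 0.002], "spin": 0.0}, {"linear": [0.01, 0.019, 0.001], "spin": 0.0}, {"linear": [0.009, 0.02, 0.002], "spin": 0.0}, {"linear": [0.009, 0.019, 0.001], "spin": 0.0}]
[{"linear": [0.009, 0.019, 0.001], "spin": 0.0}, {"linear": [0.0, -0.0, 0.028], "spin": 0.0}, {"linear": [0.0, -0.0, 0.028], "spin": 0.0}, {"linear": [0.0, -0.0, 0.028], "spin": 0.0}, {"linear": [0.0, -0.0, 0.028], "spin": 0.0}]
[{"linear": [0.0, -0.0, 0.028], "spin": 0.0}, {"linear": [-0.007, -0.0, 0.0], "spin": 0.0}, {"linear": [-0.007, -0.0, 0.0], "spin": 0.0}, {"linear": [-0.007, -0.0, 0.0], "spin": 0.0}, {"linear": [-0.007, -0.0, 0.0], "spin": 0.0}]
[{"linear": [-0.002, -0.0, 0.0], "spin": 0.0}, {"linear": [-0.002, -0.0, 0.0], "spin": 0.0}, {"linear": [-0.002, -0.0, 0.0], "spin": 0.0}, {"linear": [-0.002, -0.0, 0.0], "spin": 0.0}, {"linear": [-0.002, -0.0, 0.0], "spin": 0.0}]
end [0.5558 0.0559 0.0853] 1.374
```

>>> jog_arm(increments=[{"linear": [0.009, 0.019, 0.001], "spin": 0.0}, {"linear": [0.009, 0.019, 0.002], "spin": 0.0}, {"linear": [0.01, 0.019, 0.001], "spin": 0.0}, {"linear": [0.009, 0.02, 0.002], "spin": 0.0}, {"linear": [0.009, 0.019, 0.001], "spin": 0.0}], claw=0.0)

```text
t: 19.95
eef_pos: [0.5436, 0.0882, 0.2261]
tcp_rot: [-3.141, 0.0, 1.374]
contact_force: [-0.4, -1.1, -0.5]
gripper_width: 0.005
finger_force: 0.0
```

>>> jog_arm(increments=[{"linear": [0.009, 0.019, 0.001], "spin": 0.0}, {"linear": [0, 0, 0.028], "spin": 0.0}, {"linear": [0, 0, 0.028], "spin": 0.0}, {"linear": [0, 0, 0.028], "spin": 0.0}, {"linear": [0, 0, 0.028], "spin": 0.0}])

```text
t: 20.45
eef_pos: [0.5633, 0.0931, 0.1122]
tcp_rot: [3.141, -0.0, 1.374]
contact_force: [0.3, -1.0, 0.3]
gripper_width: 0.004
finger_force: 0.0
```

>>> jog_arm(increments=[{"linear": [0, 0, 0.028], "spin": 0.0}, {"linear": [-0.007, 0, 0], "spin": 0}, {"linear": [-0.007, 0, 0], "spin": 0}, {"linear": [-0.007, 0, 0], "spin": 0}, {"linear": [-0.007, 0, 0], "spin": 0}])

```text
t: 20.95
eef_pos: [0.5587, 0.0649, 0.0869]
tcp_rot: [3.139, -0.001, 1.373]
contact_force: [-0.3, 0.8, 0.2]
gripper_width: -0.001
finger_force: 0.0
```

>>> jog_arm(increments=[{"linear": [-0.002, 0, 0], "spin": 0}, {"linear": [-0.002, 0, 0], "spin": 0}, {"linear": [-0.002, 0, 0], "spin": 0}, {"linear": [-0.002, 0, 0], "spin": 0}, {"linear": [-0.002, 0, 0], "spin": 0}])

```text
t: 21.45
eef_pos: [0.5571, 0.0601, 0.0862]
tcp_rot: [3.139, -0.005, 1.377]
contact_force: [3.2, 14.2, 1.8]
gripper_width: 0.002
finger_force: 0.8
```

>>> jog_arm(increments=[{"linear": [-0.001, 0, 0], "spin": 0}, {"linear": [-0.001, 0, 0], "spin": 0}, {"linear": [-0.001, 0, 0], "spin": 0}, {"linear": [0, 0, 0], "spin": 0}, {"linear": [0, 0, 0], "spin": 0}])

```text
t: 21.95
eef_pos: [0.5571, 0.06, 0.0863]
tcp_rot: [3.138, -0.009, 1.379]
contact_force: [4.6, 17.6, -0.1]
gripper_width: 0.001
finger_force: 0.4
```

Run:
```python
from plan import *
s=arm.observe(); print(s["eef_pos"],rz(.1983)@(s["eef_pos"]-[.5485,.0201,0]),s["contact_force"],s["wrist_torque"],s["tcp_rot"])
```

```text
[0.55712358 0.06004449 0.08626311] [0.00058541 0.04086056 0.08626311] [ 4.58121406 17.6020465  -0.08256158] [ 3.19407465 -0.72509071 -0.02504297] [ 3.13803972 -0.00853074  1.37937283]
```

>>> jog_arm(increments=[{"linear": [0.01, 0, 0], "spin": 0}, {"linear": [0.02, 0, 0], "spin": 0}, {"linear": [0.01, 0, -0.02], "spin": 0}, {"linear": [0, 0, -0.04], "spin": 0}, {"linear": [0, 0, -0.04], "spin": 0}])

```text
t: 22.45
eef_pos: [0.5616, 0.0914, 0.1851]
tcp_rot: [-3.138, 0.003, 1.374]
contact_force: [1.2, -0.8, -1.1]
gripper_width: -0.001
finger_force: 0.0
```

>>> jog_arm(increments=[{"linear": [0, 0, -0.04], "spin": 0}, {"linear": [0.04, -0.02, 0], "spin": 0}, {"linear": [0.04, -0.03, 0], "spin": 0}, {"linear": [0, -0.04, 0], "spin": 0}, {"linear": [0, -0.04, 0], "spin": 0}])

```text
t: 22.95
eef_pos: [0.4493, 0.1965, 0.2245]
tcp_rot: [-3.14, 0.002, 1.375]
contact_force: [0.5, -0.2, 0.6]
gripper_width: 0.003
finger_force: 0.0
```

Run:
```python
from plan import *
p=viewer.read_camera("top"); im=p["img"].astype(float)
g=im[...,1]-im[...,2]
c=proj(p,st(0,.03,.125))[0]; print("roof edge centre px",c, "mm/px",1000*np.linalg.norm(at_z(p,c,.12)-at_z(p,c+[1,0],.12)))
x,y=int(c[0]),int(c[1]); w=g[y-8:y+9,x-8:x+8]
print(np.round(w).astype(int))
print("big lid greenness",np.percentile(g[260:284,160:182],80))
for yy in(-.002,.001,.004): print(yy, proj(p,st(0,yy+.028,.119))[0])
print(proj(p,st(0,.028,.131))[0])
r=cv2.resize(p["img"],None,fx=10,fy=10,interpolation=cv2.INTER_CUBIC); cv2.imwrite("pics/v.png",r[y*10-200:y*10+200,x*10-250:x*10+250])
print(arm.observe()["eef_pos"])
```

```text
roof edge centre px [313.62556032 261.71992887] mm/px 2.675052676125093
[[-30 -29 -31 -30 -28 -25 -25 -28 -31 -30 -29 -29 -31 -29 -30 -30]
 [-29 -30 -29 -30 -27 -25 -30 -29 -30 -30 -30 -28 -30 -28 -30 -29]
 [-30 -30 -30 -29 -30 -24 -28 -29 -29 -30 -29 -28 -30 -30 -31 -30]
 [-32 -30 -30 -30 -27 -27 -31 -30 -30 -30 -30 -29 -29 -31 -30 -31]
 [-30 -29 -27 -30 -25 -27 -29 -29 -28 -29 -29 -29 -30 -29 -30 -31]
 [-29 -30 -30 -28 -28 -30 -30 -31 -30 -29 -29 -29 -28 -30 -29 -30]
 [-30 -30 -30 -30 -27 -29 -29 -30 -30 -30 -31 -30 -30 -29 -29 -31]
 [-30 -29 -28 -28 -28 -29 -31 -33 -32 -28 -28 -30 -30 -28 -30 -31]
 [-30 -29 -30 -28 -26 -28 -29 -30 -29 -29 -26 -27 -29 -31 -29 -30]
 [-30 -28 -27 -29 -28 -31 -29 -30 -30 -26 -23 -26 -29 -28 -30 -30]
 [-30 -28 -29 -29 -29 -29 -30 -30 -29 -27 -24 -28 -29 -29 -30 -31]
 [-29 -30 -27 -27 -29 -31 -30 -30 -31 -28 -28 -27 -30 -28 -30 -30]
 [-29 -29 -27 -28 -30 -29 -28 -30 -29 -30 -29 -30 -30 -29 -32 -33]
 [-28 -29 -27 -29 -30 -29 -32 -29 -29 -29 -30 -29 -29 -30 -30 -31]
 [-29 -30 -27 -28 -29 -30 -31 -30 -31 -30 -30 -30 -29 -30 -30 -30]
 [-29 -29 -26 -29 -31 -31 -30 -30 -30 -29 -30 -31 -28 -31 -31 -32]
 [-31 -28 -29 -29 -32 -29 -31 -29 -30 -31 -31 -29 -29 -31 -31 -31]]
big lid greenness 100.0
-0.002 [315.14277467 262.161542  ]
0.001 [314.04647391 261.93012152]
0.004 [312.95031456 261.69871341]
[314.30593581 261.74129955]
[0.44255127 0.19725405 0.22395956]
```

View pics/v.png

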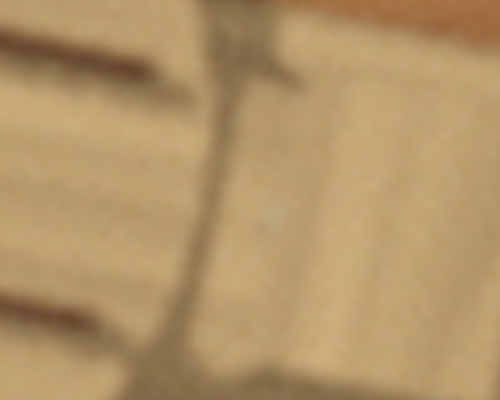

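The sliver is gone; only a faint greyish spot at (275,212) remains, which is the glass just at the roof edge, so the jar is home. Next is the crank.

Run:
```python
from plan import *
o={"scene":[],"top":[]};P={}
for i in range(3):
  for n in o:
    p=P[n]=viewer.read_camera(n); g=proj(p,st(-.095,-.0575,.085))[0]
    o[n]+=[d["location"] for d in viewer.tip_of("crank_grip",p) if np.linalg.norm(d["location"]-g)<8]
m={n:np.mean(v,0) for n,v in o.items()}; print(m,tri(P["scene"],m["scene"],P["top"],m["top"]),st(-.095,-.0575,.085))
plan([((.47,.1,.224),1.373,4),((.444,-.0176,.16),1.373,6),((.444,-.0176,.066),1.373,5)])
```

```text
{'scene': array([250.2       , 205.13333333]), 'top': array([337.36666667, 303.33333333])} [ 0.44401511 -0.01537918  0.08343012] [ 0.44403406 -0.01755789  0.085     ]
at [0.4515 0.1959 0.2252] 1.373 j [-0.18  0.21 -0.41  1.97  0.1   0.98 -0.83] t 23.6 F [-0.1  0.4 -0.4]
[{"linear": [-0.023, 0.009, 0.0], "spin": 0.0}, {"linear": [-0.022, 0.009, 0.001], "spin": 0.0}, {"linear": [-0.023, 0.01, -0.0], "spin": 0.0}, {"linear": [-0.022, 0.009, 0.0], "spin": 0.0}, {"linear": [-0.02, -0.0, 0.011], "spin": 0.0}]
[{"linear": [-0.02, -0.001, 0.01], "spin": 0.0}, {"linear": [-0.02, -0.0, 0.011], "spin": 0.0}, {"linear": [-0.021, -0.001, 0.011], "spin": 0.0}, {"linear": [-0.02, -0.0, 0.01], "spin": 0.0}, {"linear": [-0.02, -0.0, 0.011], "spin": 0.0}]
[{"linear": [0.0, -0.0, 0.019], "spin": 0.0}, {"linear": [0.0, -0.0, 0.019], "spin": 0.0}, {"linear": [0.0, -0.0, 0.018], "spin": 0.0}, {"linear": [0.0, -0.0, 0.019], "spin": 0.0}, {"linear": [0.0, -0.0, 0.019], "spin": 0.0}]
end [ 0.4444 -0.0179  0.0662] 1.373
```

Excellent agreement.

>>> jog_arm(increments=[{"linear": [-0.023, 0.009, 0.0], "spin": 0.0}, {"linear": [-0.022, 0.009, 0.001], "spin": 0.0}, {"linear": [-0.023, 0.01, 0], "spin": 0.0}, {"linear": [-0.022, 0.009, 0.0], "spin": 0.0}, {"linear": [-0.02, 0, 0.011], "spin": 0.0}], claw=0.05)

```text
t: 24.1
eef_pos: [0.4678, 0.0798, 0.2144]
tcp_rot: [3.139, -0.001, 1.372]
contact_force: [-0.4, 1.1, 0.2]
gripper_width: 0.589
finger_force: 0.0
```

>>> jog_arm(increments=[{"linear": [-0.02, -0.001, 0.01], "spin": 0.0}, {"linear": [-0.02, 0, 0.011], "spin": 0.0}, {"linear": [-0.021, -0.001, 0.011], "spin": 0.0}, {"linear": [-0.02, 0, 0.01], "spin": 0.0}, {"linear": [-0.02, 0, 0.011], "spin": 0.0}])

```text
t: 24.6
eef_pos: [0.4442, -0.0185, 0.16]
tcp_rot: [3.141, -0.0, 1.374]
contact_force: [0.4, 0.8, 0.1]
gripper_width: 0.586
finger_force: 0.0
```

>>> jog_arm(increments=[{"linear": [0.0, 0, 0.019], "spin": 0.0}, {"linear": [0.0, 0, 0.019], "spin": 0.0}, {"linear": [0.0, 0, 0.018], "spin": 0.0}, {"linear": [0.0, 0, 0.019], "spin": 0.0}, {"linear": [0.0, 0, 0.019], "spin": 0.0}])

```text
t: 25.1
eef_pos: [0.4446, -0.0177, 0.0656]
tcp_rot: [3.141, -0.0, 1.374]
contact_force: [0.5, -0.0, 0.2]
gripper_width: 0.586
finger_force: 0.0
```

>>> jog_arm(increments=[{"linear": [0, 0, 0], "spin": 0}, {"linear": [0, 0, 0], "spin": 0}, {"linear": [0, 0, 0], "spin": 0}, {"linear": [0, 0, 0], "spin": 0}, {"linear": [0, 0, 0], "spin": 0}], claw=0.0, newtons=40)

```text
t: 25.6
eef_pos: [0.4436, -0.0175, 0.0668]
tcp_rot: [-3.141, 0.0, 1.374]
contact_force: [-4.7, 2.0, 4.0]
gripper_width: 0.17
finger_force: 39.4
```

Run:
```python
from plan import *
s=arm.observe(); p0=s["eef_pos"]; L=rz(.1983)@(p0-[.5485,.0201,0]); print("stand frame",L,s["tcp_rot"][2],s["wrist_torque"])
n=40; f=np.arange(1,n+1)/n; k=.5*f+.25*(1-np.cos(np.pi*f)); yaw=s["tcp_rot"][2]
dz=L[2]-.085; y=L[1]; R=-L[0]
w=[(st(-R*np.cos(np.pi*a)+0*a,y,.085+dz+.095*np.sin(np.pi*a)),yaw,1) for a in k]
plan(w,(p0,yaw))
```

```text
stand frame [-0.09542521 -0.05752809  0.0667751 ] 1.3737885904823632 [ 0.40635892  1.04722786 -0.02965536]
at [ 0.4436 -0.0175  0.0668] 1.374 j [ 0.1   0.37 -0.24  2.21  0.15  0.58 -0.45] t 25.6 F [-4.7  2.   4. ]
[{"linear": [-0.0, 0.0, -0.004], "spin": 0.0}, {"linear": [-0.0, 0.0, -0.004], "spin": 0.0}, {"linear": [-0.0, 0.001, -0.005], "spin": 0.0}, {"linear": [-0.0, 0.001, -0.005], "spin": 0.0}, {"linear": [-0.0, 0.001, -0.006], "spin": 0.0}]
[{"linear": [-0.0, 0.002, -0.006], "spin": 0.0}, {"linear": [-0.0, 0.002, -0.006], "spin": 0.0}, {"linear": [-0.0, 0.003, -0.007], "spin": 0.0}, {"linear": [-0.0, 0.004, -0.006], "spin": 0.0}, {"linear": [-0.0, 0.004, -0.006], "spin": 0.0}]
[{"linear": [-0.0, 0.005, -0.007], "spin": 0.0}, {"linear": [-0.0, 0.006, -0.006], "spin": 0.0}, {"linear": [-0.0, 0.006, -0.006], "spin": 0.0}, {"linear": [-0.0, 0.007, -0.005], "spin": 0.0}, {"linear": [-0.0, 0.008, -0.005], "spin": 0.0}]
[{"linear": [-0.0, 0.008, -0.004], "spin": 0.0}, {"linear": [-0.0, 0.009, -0.003], "spin": 0.0}, {"linear": [-0.0, 0.009, -0.002], "spin": 0.0}, {"linear": [-0.0, 0.01
[... 342 characters left out ...]
: 0.0}, {"linear": [-0.0, 0.007, 0.005], "spin": 0.0}, {"linear": [-0.0, 0.006, 0.006], "spin": 0.0}, {"linear": [-0.0, 0.006, 0.006], "spin": 0.0}, {"linear": [-0.0, 0.005, 0.007], "spin": 0.0}]
[{"linear": [-0.0, 0.004, 0.006], "spin": 0.0}, {"linear": [-0.0, 0.004, 0.006], "spin": 0.0}, {"linear": [-0.0, 0.003, 0.007], "spin": 0.0}, {"linear": [-0.0, 0.002, 0.006], "spin": 0.0}, {"linear": [-0.0, 0.002, 0.006], "spin": 0.0}]
[{"linear": [-0.0, 0.001, 0.006], "spin": 0.0}, {"linear": [-0.0, 0.001, 0.005], "spin": 0.0}, {"linear": [-0.0, 0.0, 0.005], "spin": 0.0}, {"linear": [-0.0, 0.001, 0.004], "spin": 0.0}, {"linear": [-0.0, -0.0, 0.004], "spin": 0.0}]
end [ 0.6309 -0.0549  0.0668] 1.374
```

>>> jog_arm(increments=[{"linear": [0, 0.0, -0.004], "spin": 0.0}, {"linear": [0, 0.0, -0.004], "spin": 0.0}, {"linear": [0, 0.001, -0.005], "spin": 0.0}, {"linear": [0, 0.001, -0.005], "spin": 0.0}, {"linear": [0, 0.001, -0.006], "spin": 0.0}])

```text
t: 26.1
eef_pos: [0.4465, -0.0181, 0.0906]
tcp_rot: [-3.14, 0.0, 1.374]
contact_force: [-3.1, 2.9, -2.4]
gripper_width: 0.174
finger_force: 39.2
```

>>> jog_arm(increments=[{"linear": [0, 0.002, -0.006], "spin": 0.0}, {"linear": [0, 0.002, -0.006], "spin": 0.0}, {"linear": [0, 0.003, -0.007], "spin": 0.0}, {"linear": [0, 0.004, -0.006], "spin": 0.0}, {"linear": [0, 0.004, -0.006], "spin": 0.0}])

```text
t: 26.6
eef_pos: [0.4607, -0.021, 0.1217]
tcp_rot: [-3.139, 0.0, 1.374]
contact_force: [-6.8, 1.8, 1.2]
gripper_width: 0.175
finger_force: 39.5
```

Run:
```python
from plan import *
s=arm.observe(); p0=s["eef_pos"]; L=rz(.1983)@(p0-[.5485,.0201,0]); print(L,s["contact_force"],s["gripper_width"]); z=L[2]+.0187-.085; print("radius",np.hypot(L[0],z),"ang",np.arctan2(z,-L[0]))
```

```text
[-0.077976   -0.05761881  0.12173705] [-6.8279234   1.79381293  1.22931062] 0.17450093796507798
radius 0.09567404243802166 ang 0.6180372947375823
```

Going well; forces are small.

>>> jog_arm(increments=[{"linear": [0, 0.005, -0.007], "spin": 0.0}, {"linear": [0, 0.006, -0.006], "spin": 0.0}, {"linear": [0, 0.006, -0.006], "spin": 0.0}, {"linear": [0, 0.007, -0.005], "spin": 0.0}, {"linear": [0, 0.008, -0.005], "spin": 0.0}])

```text
t: 27.1
eef_pos: [0.4938, -0.0278, 0.1513]
tcp_rot: [3.141, 0.0, 1.374]
contact_force: [-2.0, 0.5, -1.3]
gripper_width: 0.169
finger_force: 39.2
```

>>> jog_arm(increments=[{"linear": [0, 0.008, -0.004], "spin": 0.0}, {"linear": [0, 0.009, -0.003], "spin": 0.0}, {"linear": [0, 0.009, -0.002], "spin": 0.0}, {"linear": [0, 0.01, -0.002], "spin": 0.0}, {"linear": [0, 0.009, 0.0], "spin": 0.0}])

```text
t: 27.6
eef_pos: [0.5388, -0.0369, 0.1618]
tcp_rot: [3.14, 0.0, 1.373]
contact_force: [-2.5, -0.6, 3.6]
gripper_width: 0.174
finger_force: 39.7
```

>>> jog_arm(increments=[{"linear": [0, 0.01, 0.0], "spin": 0.0}, {"linear": [0, 0.01, 0.002], "spin": 0.0}, {"linear": [0, 0.009, 0.002], "spin": 0.0}, {"linear": [0, 0.009, 0.003], "spin": 0.0}, {"linear": [0, 0.008, 0.004], "spin": 0.0}])

```text
t: 28.1
eef_pos: [0.5826, -0.0458, 0.1495]
tcp_rot: [-3.14, 0.001, 1.373]
contact_force: [-3.2, -2.1, -0.6]
gripper_width: 0.166
finger_force: 39.4
```

>>> jog_arm(increments=[{"linear": [0, 0.008, 0.005], "spin": 0.0}, {"linear": [0, 0.007, 0.005], "spin": 0.0}, {"linear": [0, 0.006, 0.006], "spin": 0.0}, {"linear": [0, 0.006, 0.006], "spin": 0.0}, {"linear": [0, 0.005, 0.007], "spin": 0.0}])

```text
t: 28.6
eef_pos: [0.6136, -0.0522, 0.1204]
tcp_rot: [-3.14, 0.001, 1.373]
contact_force: [-4.3, -2.6, -0.1]
gripper_width: 0.173
finger_force: 39.4
```

Run:
```python
from plan import *
s=arm.observe(); p0=s["eef_pos"]; L=rz(.1983)@(p0-[.5485,.0201,0]); print(L,s["contact_force"],s["gripper_width"]); z=L[2]+.0187-.085; print("radius",np.hypot(L[0],z),"ang",np.arctan2(z,-L[0]))
```

```text
[ 0.07808619 -0.05800365  0.12039027] [-4.27922824 -2.56563913 -0.14333021] 0.17282704553342973
radius 0.09499057889267593 ang 2.53578307038236
```

>>> jog_arm(increments=[{"linear": [0, 0.004, 0.006], "spin": 0.0}, {"linear": [0, 0.004, 0.006], "spin": 0.0}, {"linear": [0, 0.003, 0.007], "spin": 0.0}, {"linear": [0, 0.002, 0.006], "spin": 0.0}, {"linear": [0, 0.002, 0.006], "spin": 0.0}])

```text
t: 29.1
eef_pos: [0.6272, -0.0548, 0.089]
tcp_rot: [-3.138, 0.001, 1.374]
contact_force: [-6.7, -2.8, 1.1]
gripper_width: 0.168
finger_force: 39.5
```

>>> jog_arm(increments=[{"linear": [0, 0.001, 0.006], "spin": 0.0}, {"linear": [0, 0.001, 0.005], "spin": 0.0}, {"linear": [0, 0, 0.005], "spin": 0.0}, {"linear": [0, 0.001, 0.004], "spin": 0.0}, {"linear": [0, 0, 0.004], "spin": 0.0}])

```text
t: 29.6
eef_pos: [0.6299, -0.0554, 0.0661]
tcp_rot: [-3.138, 0.001, 1.373]
contact_force: [-19.4, -1.7, 38.9]
gripper_width: 0.171
finger_force: 43.5
```

>>> jog_arm(increments=[{"linear": [0, 0, 0.002], "spin": 0.0}, {"linear": [0, 0, 0.001], "spin": 0.0}, {"linear": [0, 0, 0.001], "spin": 0.0}, {"linear": [0, 0, 0], "spin": 0.0}, {"linear": [0, 0, 0], "spin": 0.0}])

```text
t: 30.1
eef_pos: [0.63, -0.0554, 0.0662]
tcp_rot: [-3.139, 0.002, 1.373]
contact_force: [-21.8, -1.5, 38.5]
gripper_width: 0.172
finger_force: 43.4
```

Run:
```python
from plan import *
s=arm.observe(); p0=s["eef_pos"]; L=rz(.1983)@(p0-[.5485,.0201,0]); print(L,s["contact_force"],s["gripper_width"]); z=L[2]+.0187-.085; print("radius",np.hypot(L[0],z),"ang",np.arctan2(z,-L[0]))
```

```text
[ 0.09480029 -0.05793049  0.06615206] [-21.78209354  -1.51092213  38.53022955] 0.17227099033377827
radius 0.09480040608922526 ang -3.140032096995952
```

At the stop (upside down). I'll ease the force and wait.

>>> jog_arm(increments=[{"linear": [0, -0.001, -0.002], "spin": 0}, {"linear": [0, 0, 0], "spin": 0}, {"linear": [0, 0, 0], "spin": 0}, {"linear": [0, 0, 0], "spin": 0}, {"linear": [0, 0, 0], "spin": 0}])

```text
t: 30.6
eef_pos: [0.6299, -0.0554, 0.0665]
tcp_rot: [-3.14, 0.001, 1.373]
contact_force: [-13.6, -2.7, 22.3]
gripper_width: 0.17
finger_force: 41.6
```

>>> jog_arm(increments=[{"linear": [0, 0, 0], "spin": 0}, {"linear": [0, 0, 0], "spin": 0}, {"linear": [0, 0, 0], "spin": 0}, {"linear": [0, 0, 0], "spin": 0}, {"linear": [0, 0, 0], "spin": 0}])

```text
t: 31.1
eef_pos: [0.6299, -0.0554, 0.0665]
tcp_rot: [-3.14, 0.001, 1.373]
contact_force: [-13.9, -2.5, 21.8]
gripper_width: 0.17
finger_force: 41.6
```

>>> jog_arm(increments=[{"linear": [0, 0, 0], "spin": 0}, {"linear": [0, 0, 0], "spin": 0}, {"linear": [0, 0, 0], "spin": 0}, {"linear": [0, 0, 0], "spin": 0}, {"linear": [0, 0, 0], "spin": 0}])

```text
t: 31.6
eef_pos: [0.6299, -0.0554, 0.0665]
tcp_rot: [-3.14, 0.001, 1.373]
contact_force: [-14.0, -3.5, 23.3]
gripper_width: 0.171
finger_force: 41.6
```

>>> jog_arm(increments=[{"linear": [0, 0, 0], "spin": 0}, {"linear": [0, 0, 0], "spin": 0}, {"linear": [0, 0, 0], "spin": 0}, {"linear": [0, 0, 0], "spin": 0}, {"linear": [0, 0, 0], "spin": 0}])

```text
t: 32.1
eef_pos: [0.6299, -0.0554, 0.0665]
tcp_rot: [-3.14, 0.001, 1.373]
contact_force: [-13.4, -2.7, 22.6]
gripper_width: 0.17
finger_force: 41.6
```

>>> jog_arm(increments=[{"linear": [0, 0, 0], "spin": 0}, {"linear": [0, 0, 0], "spin": 0}, {"linear": [0, 0, 0], "spin": 0}, {"linear": [0, 0, 0], "spin": 0}, {"linear": [0, 0, 0], "spin": 0}])

```text
t: 32.6
eef_pos: [0.6299, -0.0554, 0.0664]
tcp_rot: [-3.14, 0.001, 1.373]
contact_force: [-14.0, -2.2, 23.2]
gripper_width: 0.173
finger_force: 41.6
```

Run:
```python
from plan import *
s=arm.observe(); p0=s["eef_pos"]; L=rz(.1983)@(p0-[.5485,.0201,0]); print(L,s["contact_force"],s["gripper_width"],s["tcp_rot"])
```

```text
[ 0.09468583 -0.05795508  0.06643952] [-14.04584247  -2.21912582  23.22409756] 0.1733276838763339 [-3.14023146e+00  1.29160315e-03  1.37313096e+00]
```

Held for 3 s. Swinging back.

>>> jog_arm(increments=[{"linear": [0, -0.001, -0.006], "spin": 0}, {"linear": [0, 0, -0.004], "spin": 0}, {"linear": [0, -0.001, -0.005], "spin": 0}, {"linear": [0, -0.001, -0.005], "spin": 0}, {"linear": [0, -0.001, -0.006], "spin": 0}])

```text
t: 33.1
eef_pos: [0.6268, -0.0548, 0.0904]
tcp_rot: [3.141, 0.001, 1.373]
contact_force: [-1.8, -4.7, -2.7]
gripper_width: 0.169
finger_force: 39.5
```

>>> jog_arm(increments=[{"linear": [0, -0.002, -0.006], "spin": 0}, {"linear": [0, -0.002, -0.006], "spin": 0}, {"linear": [0, -0.003, -0.007], "spin": 0}, {"linear": [0, -0.004, -0.006], "spin": 0}, {"linear": [0, -0.004, -0.006], "spin": 0}])

```text
t: 33.6
eef_pos: [0.6126, -0.0519, 0.1219]
tcp_rot: [3.14, 0.0, 1.373]
contact_force: [-0.5, -5.0, -1.9]
gripper_width: 0.172
finger_force: 39.5
```

>>> jog_arm(increments=[{"linear": [0, -0.005, -0.007], "spin": 0}, {"linear": [0, -0.006, -0.006], "spin": 0}, {"linear": [0, -0.006, -0.006], "spin": 0}, {"linear": [0, -0.007, -0.005], "spin": 0}, {"linear": [0, -0.008, -0.005], "spin": 0}])

```text
t: 34.1
eef_pos: [0.5807, -0.0453, 0.1507]
tcp_rot: [3.14, 0.0, 1.373]
contact_force: [-0.5, -4.7, -5.1]
gripper_width: 0.17
finger_force: 39.4
```

>>> jog_arm(increments=[{"linear": [0, -0.008, -0.004], "spin": 0}, {"linear": [0, -0.009, -0.003], "spin": 0}, {"linear": [0, -0.009, -0.002], "spin": 0}, {"linear": [0, -0.01, -0.002], "spin": 0}, {"linear": [0, -0.01, 0], "spin": 0}])

```text
t: 34.6
eef_pos: [0.536, -0.0362, 0.1619]
tcp_rot: [3.139, 0.0, 1.374]
contact_force: [1.8, -5.2, -2.9]
gripper_width: 0.17
finger_force: 39.6
```

Run:
```python
from plan import *
s=arm.observe(); p0=s["eef_pos"]; L=rz(.1983)@(p0-[.5485,.0201,0]); print(L,s["contact_force"],s["gripper_width"]); z=L[2]+.0187-.085; print("radius",np.hypot(L[0],z),"ang",np.arctan2(z,-L[0]))
```

```text
[-0.00119782 -0.05767595  0.16192757] [ 1.77464038 -5.15141027 -2.89264462] 0.1700774616794486
radius 0.09563507052949206 ang 1.5582711143996197
```

>>> jog_arm(increments=[{"linear": [0, -0.009, 0], "spin": 0}, {"linear": [0, -0.01, 0.002], "spin": 0}, {"linear": [0, -0.009, 0.002], "spin": 0}, {"linear": [0, -0.009, 0.003], "spin": 0}, {"linear": [0, -0.008, 0.004], "spin": 0}])

```text
t: 35.1
eef_pos: [0.4925, -0.0273, 0.1507]
tcp_rot: [3.138, -0.0, 1.374]
contact_force: [4.3, -6.4, -7.3]
gripper_width: 0.172
finger_force: 39.7
```

>>> jog_arm(increments=[{"linear": [0, -0.008, 0.005], "spin": 0}, {"linear": [0, -0.007, 0.005], "spin": 0}, {"linear": [0, -0.006, 0.006], "spin": 0}, {"linear": [0, -0.006, 0.006], "spin": 0}, {"linear": [0, -0.005, 0.007], "spin": 0}])

```text
t: 35.6
eef_pos: [0.4609, -0.0209, 0.1221]
tcp_rot: [3.139, -0.0, 1.374]
contact_force: [-0.1, -5.5, 1.2]
gripper_width: 0.174
finger_force: 40.4
```

>>> jog_arm(increments=[{"linear": [0, -0.004, 0.006], "spin": 0}, {"linear": [0, -0.004, 0.006], "spin": 0}, {"linear": [0, -0.003, 0.007], "spin": 0}, {"linear": [0, -0.002, 0.006], "spin": 0}, {"linear": [0, -0.002, 0.006], "spin": 0}])

```text
t: 36.1
eef_pos: [0.4466, -0.0179, 0.091]
tcp_rot: [3.138, -0.001, 1.374]
contact_force: [1.8, -6.4, 1.6]
gripper_width: 0.173
finger_force: 40.4
```

>>> jog_arm(increments=[{"linear": [0, -0.001, 0.006], "spin": 0}, {"linear": [0, -0.001, 0.005], "spin": 0}, {"linear": [0, -0.001, 0.005], "spin": 0}, {"linear": [0, 0, 0.004], "spin": 0}, {"linear": [0, 0, 0.002], "spin": 0}])

```text
t: 36.6
eef_pos: [0.4436, -0.0173, 0.0689]
tcp_rot: [3.139, -0.001, 1.374]
contact_force: [1.2, -5.4, 2.0]
gripper_width: 0.17
finger_force: 40.4
```

Run:
```python
from plan import *
s=arm.observe(); p0=s["eef_pos"]; L=rz(.1983)@(p0-[.5485,.0201,0]); print(L,s["contact_force"],s["gripper_width"]); z=L[2]+.0187-.085; print("radius",np.hypot(L[0],z),"ang",np.arctan2(z,-L[0]))
```

```text
[-0.09552313 -0.05732333  0.0689166 ] [ 1.17538406 -5.37588334  2.03131552] 0.17031077975345632
radius 0.0955589629882746 ang 0.027385434213381524
```

Press gently down to the upright stop (force was near zero, about 0.027 rad to go).

>>> jog_arm(increments=[{"linear": [0, 0, 0.002], "spin": 0}, {"linear": [0, 0, 0.002], "spin": 0}, {"linear": [0, 0, 0.001], "spin": 0}, {"linear": [0, 0, 0], "spin": 0}, {"linear": [0, 0, 0], "spin": 0}])

```text
t: 37.1
eef_pos: [0.4437, -0.0173, 0.0662]
tcp_rot: [3.138, 0.0, 1.373]
contact_force: [-9.3, -6.3, 32.3]
gripper_width: 0.166
finger_force: 43.6
```

Run:
```python
from plan import *
s=arm.observe(); p0=s["eef_pos"]; L=rz(.1983)@(p0-[.5485,.0201,0]); print(L,s["contact_force"])
```

```text
[-0.09539601 -0.05736121  0.06615481] [-9.34482821 -6.27576733 32.29025027]
```

>>> jog_arm(increments=[{"linear": [0, 0, -0.002], "spin": 0}, {"linear": [0, 0, 0], "spin": 0}, {"linear": [0, 0, 0], "spin": 0}, {"linear": [0, 0, 0], "spin": 0}, {"linear": [0, 0, 0], "spin": 0}])

```text
t: 37.6
eef_pos: [0.4436, -0.0173, 0.0666]
tcp_rot: [3.139, -0.0, 1.373]
contact_force: [-3.1, -6.9, 8.8]
gripper_width: 0.173
finger_force: 41.1
```

>>> jog_arm(increments=[{"linear": [0, 0, 0], "spin": 0}, {"linear": [0, 0, 0], "spin": 0}, {"linear": [0, 0, 0], "spin": 0}, {"linear": [0, 0, 0], "spin": 0}, {"linear": [0, 0, 0], "spin": 0}], claw=0.05)

```text
t: 38.1
eef_pos: [0.4423, -0.0169, 0.0653]
tcp_rot: [-3.142, -0.0, 1.374]
contact_force: [0.3, -1.0, -1.1]
gripper_width: 0.585
finger_force: 0.0
```

>>> jog_arm(increments=[{"linear": [0, 0, -0.02], "spin": 0}, {"linear": [0, 0, -0.03], "spin": 0}, {"linear": [0, 0, -0.04], "spin": 0}, {"linear": [0, 0, -0.04], "spin": 0}, {"linear": [0, 0, -0.03], "spin": 0}])

```text
t: 38.6
eef_pos: [0.4427, -0.017, 0.2277]
tcp_rot: [3.14, -0.001, 1.374]
contact_force: [0.0, 0.5, -0.3]
gripper_width: 0.584
finger_force: 0.0
```

>>> jog_arm(increments=[{"linear": [-0.04, 0, 0], "spin": 0}, {"linear": [-0.04, 0, 0], "spin": 0}, {"linear": [-0.04, 0, 0], "spin": 0}, {"linear": [-0.04, 0, 0], "spin": 0}, {"linear": [-0.03, 0, 0], "spin": 0}])

```text
t: 39.1
eef_pos: [0.4041, -0.2059, 0.2253]
tcp_rot: [3.141, 0.0, 1.372]
contact_force: [0.0, -0.3, -0.2]
gripper_width: 0.584
finger_force: 0.0
```

Run:
```python
from plan import *
P=[viewer.read_camera(n) for n in("scene","top")]; o=[]
for p in P:
    im=cv2.resize(p["img"],None,fx=5,fy=5,interpolation=cv2.INTER_CUBIC)
    c=proj(p,st(0,.03,.06))[0]*5; x,y=int(c[0])-200,int(c[1])-200; o.append(im[y:y+400,x:x+400])
    print(proj(p,st(-.095,-.0575,.085))[0],[np.round(d["location"],1).tolist() for d in viewer.tip_of("crank_grip",p)[:3]],[np.round(d["location"],1).tolist() for d in viewer.tip_of("jar_center",p)])
cv2.imwrite("pics/end.png",np.hstack(o))
g=P[1]["img"].astype(int); g=g[...,1]-g[...,2]; x,y=314,262; print((g[y-8:y+9,x-8:x+8]>-22).sum(), g[y-8:y+9,x-8:x+8].max())
s=arm.observe(); print(s["eef_pos"],s["contact_force"],s["t"])
```

```text
[249.49305303 205.32370907] [[248.4, 207.3], [284.5, 324.7], [115.2, 322.0]] [[404.0, 128.5], [362.7, 332.6]]
[338.18600861 303.34765059] [[339.0, 302.1]] [[173.9, 274.6], [353.5, 161.9]]
0 -24
[ 0.40536327 -0.20233354  0.225202  ] [-0.46807103 -0.19357234  0.08212347] 39.4
```

View pics/end.png

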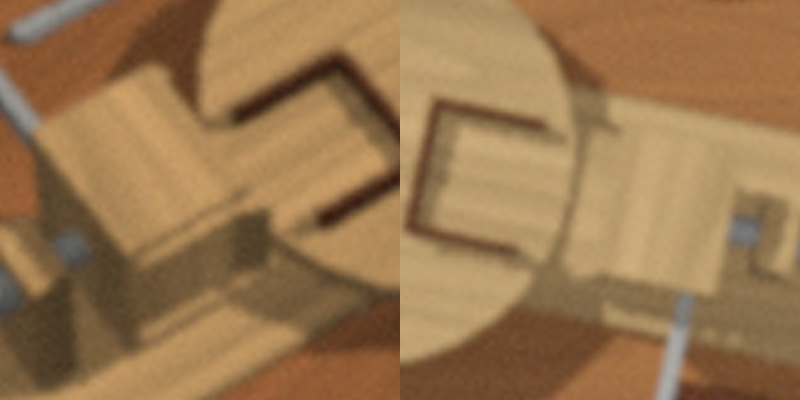

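The cradle is upright with the crank back at its start. The jar is inside under the roof with nothing sticking out, and the arm is clear of everything.

```bash
python3 -c "
from bench import arm
print(arm.close_job())"
```

```text
the job is handed in; nothing more can be done
None
```

The job is handed in at about 39 s: the jar was pushed home in the cradle, hung upside down for about 3 s and swung back to the upright stop, with the crank released and nothing else touched as far as I saw; the last view shows only the cradle's roof over the jar, so its standing upright inside is inferred.

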